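# Put the tape measure away in the locked bench drawer

## Task

Put the tape measure away in the small bench cabinet: slide the cabinet's lock knob all the way sideways to its unlocked end, then pull the drawer out to its stop. Stand the tape measure gently upright on the floor of the drawer's front compartment, let go, and leave the drawer fully out and the lock fully open. Leave the glue bottle, the screw tin, the sanding block and the screwdriver where they are.

Things in the scene. Friction and masses are not known exactly. Their poses are not given: they have to be found in the camera images.
- cabinet: small fixed wooden bench cabinet, 200 deep x 232 wide x 210 high. Origin: centre of its underside; x from its front to its back, y to the left seen from the front, z up. Front plane at x = -82.5 mm; drawer front y -29 to 97, z 53 to 125 mm. The top board (underside z = 195) juts 25 mm over the front: tilt the tool 30 to 45 deg, fingers forward and down, for handle and knob.
- lock (a joint): drawer lock bolt, m: 0 = locked (its nose covers the drawer's edge and blocks it), 0.035 = fully unlocked end stop. Moves to the cabinet's -y (right, seen from the front) on the fixed panel right of the drawer, and stays where it is left. Friction about 2 N.
- lock_knob (a point): grip point of the lock's dark steel upright thumb piece (14 mm wide along cabinet y, 40 mm high, out to 53 mm from the cabinet's front plane). The point is at half width and half height, 40 mm from the front plane; keep fingertips 14 mm off that plane, the bolt lies there. Axes as the cabinet's. Pinch it across y.
- drawer (a joint): drawer travel, m: 0 = shut, 0.14 = fully out at its stop; opens along the cabinet's -x. Friction about 2.5 N.
- drawer_handle (a point): middle of the drawer's upright steel bar handle: 10 mm round bar, 50 mm tall, its axis 35 mm in front of the drawer front. Axes as the cabinet's. Pinch it across y.
- compartment (a point): centre of the floor of the drawer's front compartment, moving with the drawer; axes as the cabinet's. Inside: x +-47.5, y +-55 mm; side walls 45 mm above this floor, divider behind 40 mm, drawer front 67 mm. With the drawer fully out it lies 80.5 mm in front of the cabinet's front plane, 55 mm in front of the top board's edge.
- tape_measure: yellow and black pocket tape measure standing on its base, 33 wide (its x) x 75 long (its y) x 63 high, 0.24 kg. Origin: centre of its underside, z up. Grasp across the width; along the length the body reaches from y = -33 to +37 mm.
- glue_bottle: white squeeze glue bottle, 34 mm round, 133 high, standing, origin at the centre of its underside; bystander.
- screw_tin: open round tin of screws, 65 mm across, 29 high, origin at the centre of its underside; bystander.
- sanding_block: brown sanding block, 60 x 108 x 30 mm, origin at the centre of its underside; bystander.
- screwdriver: screwdriver with amber handle, 32 x 179 x 31 mm, lying on the bench, origin under its middle; bystander.
Things that resemble listed ones, but are neither listed nor needed, are in the scene too. Of the things like the tape_measure, leave any that is blue, purple or turquoise; of the rest the larger one is meant.

How it is judged:
By the outcome, as a careful person would: the job done as asked, in the order asked, and still so for the second after the job is handed in, with the robot touching nothing.
It also fails if it takes over 67 s, if anything falls off the work surface, if the arm or the gripper's body presses on something with over 40 N, if the wrist force passes 120 N, or if a joint passes its speed limit or range.

## Robot

A 6-joint arm with a two-finger parallel gripper is mounted at the origin on a cart in front of the work surface, level with it; the furniture and walls round the work are solid. World frame = base frame: x ahead of the robot, y to its left, z up, the work surface at z = 0. Lengths are in m, angles in rad, forces in N, time in s.
With the tool pointing down it reaches from about 0.3 to 1 m from the base axis. Payload 5.1 kg.
Tool frame: the origin (TCP) lies between the finger pads; the fingertips stand 11 mm ahead of it and the grasp point (between the pads) lies 8 mm behind it; z points along the fingers, x is the direction in which the jaws open and shut, and the axes are right-handed (so a half turn about z gives the same grasp; the last joint's range is limited). The gripper opens to 95 mm and grips with 3 to 60 N. Pads are 20 mm wide; open, the fingers measure 119 mm over their backs; the gripper's body (75 mm by 180 mm) begins 59 mm behind the grasp point.
Start: joints at [1.174, 0.124, 1.65, -0, 1.367, -0.083], TCP at [0.201, 0.618, 0.226] pointing down, gripper open.
Joint ranges: [-2.61, 2.61], [-1.02, 2.33], [0.03, 2.71], [-1.35, 4.49], [0.32, 2.68], [-2.91, 2.91]. Speed limits (rad/s): [2.57, 2.57, 3.14, 3.14, 3.14, 3.14].

## Interface

Orientations are given as [roll, pitch, yaw] about the fixed x, y, z axes, in that order (R = Rz(yaw) Ry(pitch) Rx(roll)).
In Python, from rig import manip, imaging gives the robot as it stands. The module is installed in compiled form; this text tells all that it offers.
- The arm moves only by the shell command python3 -m pendant 'ROWS' [FORCE]. ROWS is JSON, a list of rows, each an object with "grip": the closure in counts, from 0 (fully open) to 255 (shut); "translation": the shift along the tool's x, y, z each as a share of 0.5 m, from -1 to 1, a list of three; "rotation": the turn, a rotation vector about the tool's x, y, z each as a share of 60 degrees, from -1 to 1, a list of three. A call has 1 to 20 rows; each row is the pose to reach, as a shift and turn from the pose commanded when the call began, along the tool's axes at that moment; what a row does not reach only later rows make up. A row lasts 1/12 s, in which the tool goes at most 41.7 mm and 7.16 degrees, less where a joint would pass 70% of its speed; a pose out of reach is approached as far as the arm can. A call with a number of a shift or a turn outside -1 to 1 is refused whole. A call with a gripper value outside its range is refused whole. The fingers move at their own pace and stop on an object; FORCE is the grip in N (left out, the last holds). Time passes only in rows, so rows that repeat a pose let the fingers close. It gives the time, the measured TCP pose, the force and the opening at its end, in the units of the state.
- manip.read_state(): the state, without advancing time (a new reading comes with each control period).
- imaging.camera(name): name is "side" or "top"; returns a dict with "pixels" (400x640x3 uint8, red, green, blue), "fx", "fy", "cx", "cy" (pixels), "R" (3x3) and "t" (3): a world point X has camera coordinates R X + t. Camera axes: x right, y down, z forward; pixel columns grow to the right and rows downward; lengths in m; the calibration is good to about 2 mm. A picture is of the moment at which its call begins. There is no depth.
- manip.job_done(): hands the job in, once; it reports no verdict.
The state is a dict: "t": time; "joint_positions": joint angles; "dq": joint speeds; "joint_efforts": joint torques, N m; "ee_pos": TCP position; "tool_rot": TCP orientation; "ft_force": force on the tool from outside, world axes, zero at the start; "wrist_torque": the same for the moment, N m; "gripper_width": finger opening in m.
Only numpy, scipy, OpenCV 4.12 (cv2) and the standard library are available. Lean on these libraries where they do the work, as an engineer would, in place of code of your own. Each camera call takes 0.05 s, during which the arm holds its last target.

## Working session

There is one attempt and no reset: what is moved stays moved. The work goes in short steps, Python scripts to look and compute and a shell command to move; the robot and the scene stay as the last step left them, time stands still between calls to the robot, and variables do not carry over. Pictures are saved under pics/ and viewed, and the job is handed in when it is done.

```bash
mkdir -p pics; python3 - <<'E'
from rig import manip, imaging
import cv2, numpy as np
s=manip.read_state(); print({k:np.round(v,3).tolist() for k,v in s.items()})
for n in ["side","top"]:
    c=imaging.camera(n); cv2.imwrite(f"pics/{n}0.png",c["pixels"][:,:,::-1])
    print(n,c["fx"],c["fy"],c["cx"],c["cy"],np.round(c["R"],4).tolist(),np.round(c["t"],4).tolist(), (-c["R"].T@c["t"]).round(3))
E
```

```text
{'t': 0.0, 'joint_positions': [1.174, 0.125, 1.652, -0.0, 1.367, -0.083], 'dq': [0.001, 0.001, -0.003, -0.0, 0.0, -0.0], 'joint_efforts': [-0.001, -41.761, -35.993, 0.077, 0.049, -0.0], 'ee_pos': [0.2, 0.618, 0.224], 'tool_rot': [-3.141, 0.002, 1.257], 'ft_force': [-0.053, -0.323, 1.042], 'wrist_torque': [0.032, -0.068, 0.027], 'gripper_width': 0.095}
side 361.7804535657389 361.7804535657389 329.23583960439476 197.0351153006112 [[-0.9672, -0.2538, -0.009], [-0.1304, 0.5268, -0.84], [0.2179, -0.8112, -0.5426]] [0.5236, 0.1602, 0.9168] [0.327 0.792 0.637]
top 406.5743961051513 406.5743961051513 320.61839935525137 205.79233959994397 [[0.0217, -0.9996, -0.0165], [-0.9855, -0.0186, -0.1684], [0.1681, 0.02, -0.9856]] [0.0055, 0.5756, 1.2353] [ 0.36  -0.008  1.315]
```

View pics/side0.png

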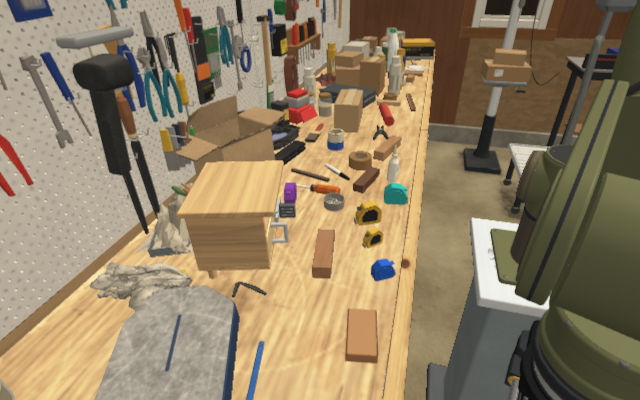

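View pics/top0.png

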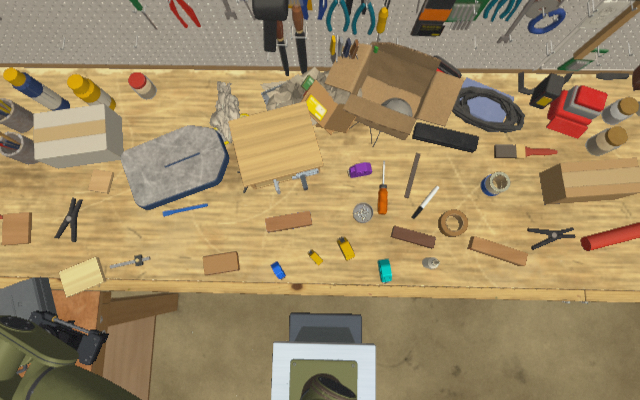

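The side view shows the cabinet at about (235,215) and its knob and handle near (285,215). The two yellow tapes are at (369,213), the large one, and (373,238), the small one. In the top view the same tapes are at (346,248) and (315,257), and the cabinet top is at (278,145). I'll zoom in next.

```bash
python3 - <<'E'
import cv2
s=cv2.imread("pics/side0.png");t=cv2.imread("pics/top0.png")
cv2.imwrite("pics/s_z.png",cv2.resize(s[150:290,170:430],None,fx=3,fy=3,interpolation=cv2.INTER_CUBIC))
cv2.imwrite("pics/t_z.png",cv2.resize(t[95:290,210:450],None,fx=3,fy=3,interpolation=cv2.INTER_CUBIC))
E
```

```text
(no output)
```

View pics/s_z.png

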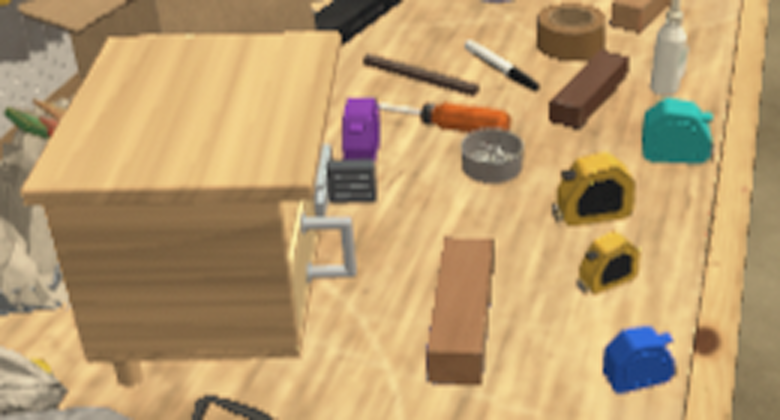

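View pics/t_z.png

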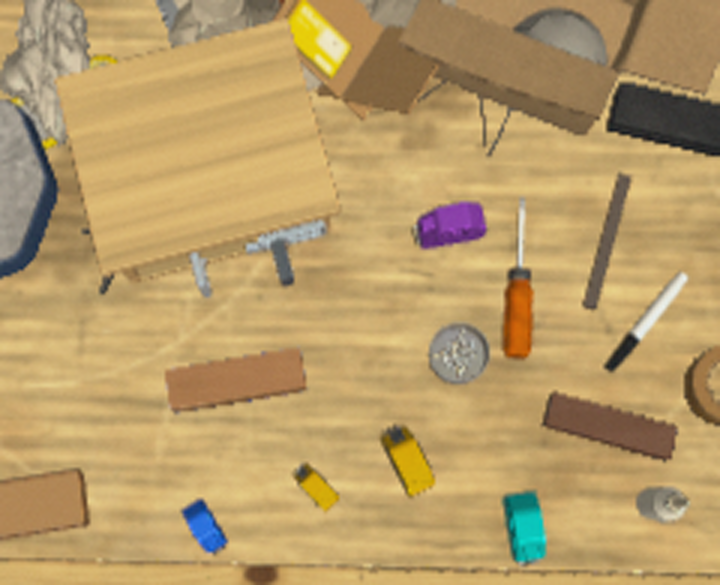

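```bash
cat > h.py <<'E'
from rig import manip, imaging
import cv2, numpy as np, json
from scipy.spatial.transform import Rotation as Ro
from scipy.optimize import least_squares
def cal(n):
    c=imaging.camera(n); return c
def proj(c,X):
    p=np.asarray(X)@np.array(c["R"]).T+c["t"]; return np.stack([c["fx"]*p[...,0]/p[...,2]+c["cx"],c["fy"]*p[...,1]/p[...,2]+c["cy"]],-1)
def back(c,uv,z):
    R=np.array(c["R"]);o=-R.T@c["t"];d=R.T@np.array([(uv[0]-c["cx"])/c["fx"],(uv[1]-c["cy"])/c["fy"],1]);return o+d*(z-o[2])/d[2]
def tri(cs,uvs):
    x0=back(cs[0],uvs[0],0.1)
    r=least_squares(lambda X:np.concatenate([proj(c,X)-u for c,u in zip(cs,uvs)]),x0); return r.x,np.abs(r.fun).max()
E
python3 - <<'E'
from h import *
T=cal("top");S=cal("side")
tp=[(245,186.7),(323.3,165.3),(305,102.3),(229.3,121)]
sp=[(272.7,214.3),(283.3,161),(206,162.7),(179,214.3)]
for a,b in zip(tp,sp): print(back(T,a,.21).round(4),back(S,b,.21).round(4),tri([T,S],[a,b])[0].round(4),tri([T,S],[a,b])[1].round(1))
z=lambda p,k:{'t':(p[0]/3+210,p[1]/3+95),'s':(p[0]/3+170,p[1]/3+150)}[k]
P=[back(T,a,.21) for a in tp]
for i in range(4): print(np.linalg.norm(P[i]-P[(i+1)%4]).round(4), np.degrees(np.arctan2(*(P[(i+1)%4]-P[i])[1::-1])).round(2))
for n,im,b in[("t",T,(235,150,90,70)),("t2",T,(300,215,70,70)),("s2",S,(255,185,70,60)),("s3",S,(345,180,80,90))]:
    x,y,w,h=b; cv2.imwrite(f"pics/z_{n}.png",cv2.resize(im["pixels"][y:y+h,x:x+w,::-1],None,fx=8,fy=8,interpolation=cv2.INTER_CUBIC))
E
```

```text
[0.5979 0.2259 0.21  ] [0.5939 0.2443 0.21  ] [0.6011 0.2286 0.1978] 0.2
[0.6632 0.0089 0.21  ] [0.6573 0.0171 0.21  ] [0.6626 0.0085 0.2054] 0.6
[0.8498 0.0655 0.21  ] [0.8471 0.0732 0.21  ] [0.852  0.0659 0.2057] 0.1
[0.7897 0.2813 0.21  ] [0.7797 0.2905 0.21  ] [0.7893 0.2817 0.2028] 1.1
0.2266 -73.25
0.195 16.89
0.224 105.54
0.1997 -163.88
```

View pics/z_t.png

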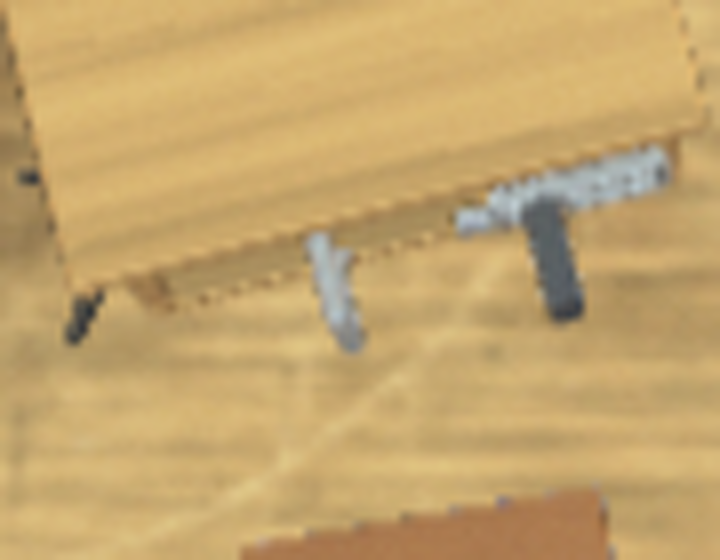

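View pics/z_t2.png

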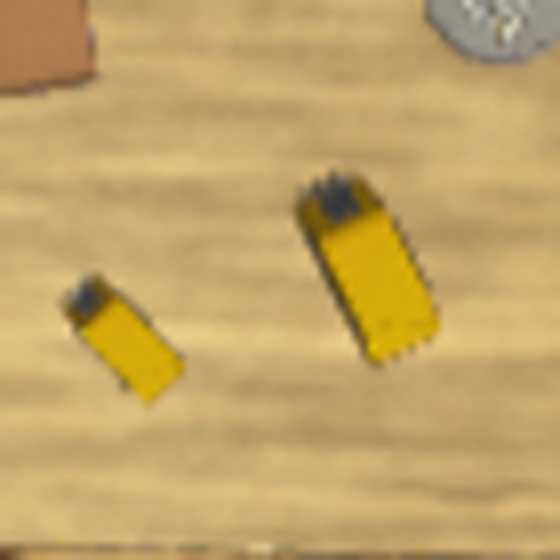

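View pics/z_s2.png

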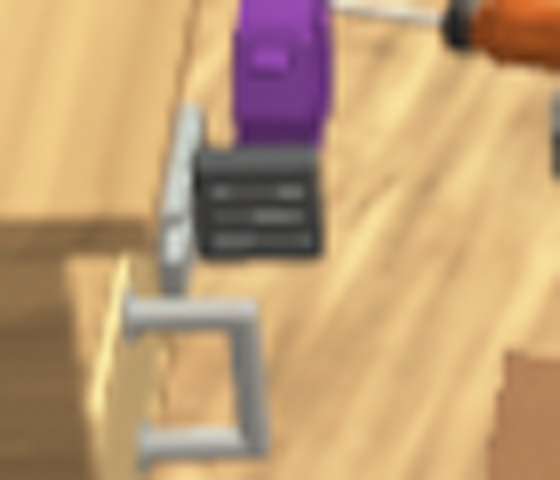

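View pics/z_s3.png

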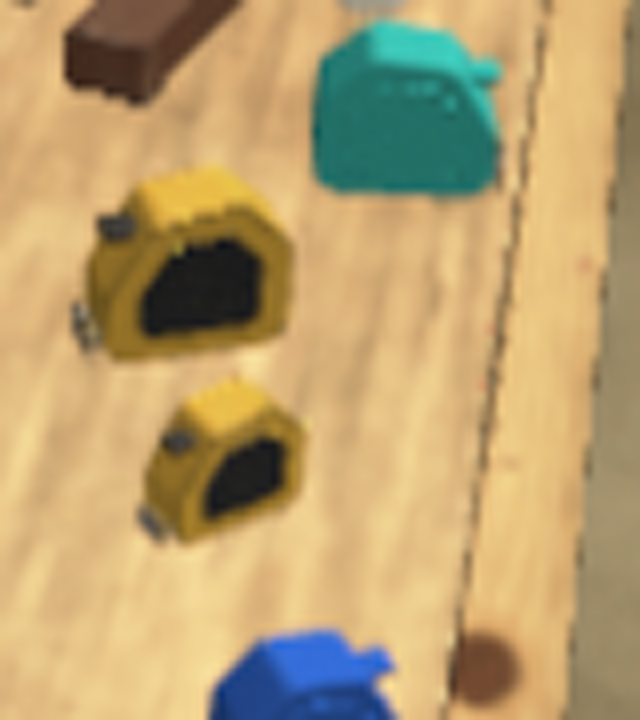

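```bash
python3 - <<'E'
from h import *
T=cal("top");S=cal("side")
obs=[(T,(-.1075,.116,.195),(244.,186.3)),(T,(-.1075,-.116,.195),(323.1,165.3)),(T,(.0925,-.116,.21),(305,102.3)),(T,(.0925,.116,.21),(229.3,121)),
(S,(-.1075,-.116,.21),(283.3,161)),(S,(.0925,.116,.21),(179,214)),(S,(.0925,-.116,.21),(206,162.3)),(S,(-.1075,.116,.21),(273,213.6)),
(S,(-.1175,.034,.089),(286.2,232.2))]
L=np.array([o[1] for o in obs])
def W(p,l): return np.asarray(l)@Ro.from_euler('z',p[2]).as_matrix().T+np.array([p[0],p[1],0])
def f(p): return np.concatenate([proj(o[0],W(p,o[1]))-o[2] for o in obs])
r=least_squares(f,[.72,.14,.28],loss='soft_l1'); print(r.x.round(4),np.degrees(r.x[2])); print(f(r.x).reshape(-1,2).round(1))
np.save("cab.npy",r.x)
def draw(im,c,pts,col,s,off):
    q=(proj(c,W(r.x,pts))-off+.5)*s
    cv2.polylines(im,[q.round().astype(int)],False,col,1,cv2.LINE_AA)
box=lambda x0,x1,y0,y1,z:[(x0,y0,z),(x1,y0,z),(x1,y1,z),(x0,y1,z),(x0,y0,z)]
for n,c,(x,y,w,h),s in [("ft",T,(225,95,105,105),7),("fs",S,(170,150,130,120),6)]:
    im=np.ascontiguousarray(cv2.resize(c["pixels"][y:y+h,x:x+w,::-1],None,fx=s,fy=s,interpolation=cv2.INTER_CUBIC))
    o=np.array([x,y])
    draw(im,c,box(-.1075,.0925,-.116,.116,.21),(0,0,255),s,o);draw(im,c,box(-.1075,.0925,-.116,.116,.195),(255,0,255),s,o)
    draw(im,c,[(-.0825,y_,z_) for y_,z_ in[(-.029,.053),(.097,.053),(.097,.125),(-.029,.125),(-.029,.053)]],(0,255,0),s,o)
    draw(im,c,[(-.1175,.034,.064),(-.1175,.034,.114)],(255,0,0),s,o)
    cv2.imwrite(f"pics/{n}.png",im)
E
```

```text
[0.7317 0.151  0.2776] 15.905606595982594
[[-0.5  2. ]
 [-0.1  2.4]
 [ 0.3 -0.9]
 [-2.3  0.2]
 [-0.1 -1.4]
 [-3.2 -1.1]
 [-0.1 -1.3]
 [ 0.6 -2.6]
 [-0.2  0.2]]
```

View pics/ft.png

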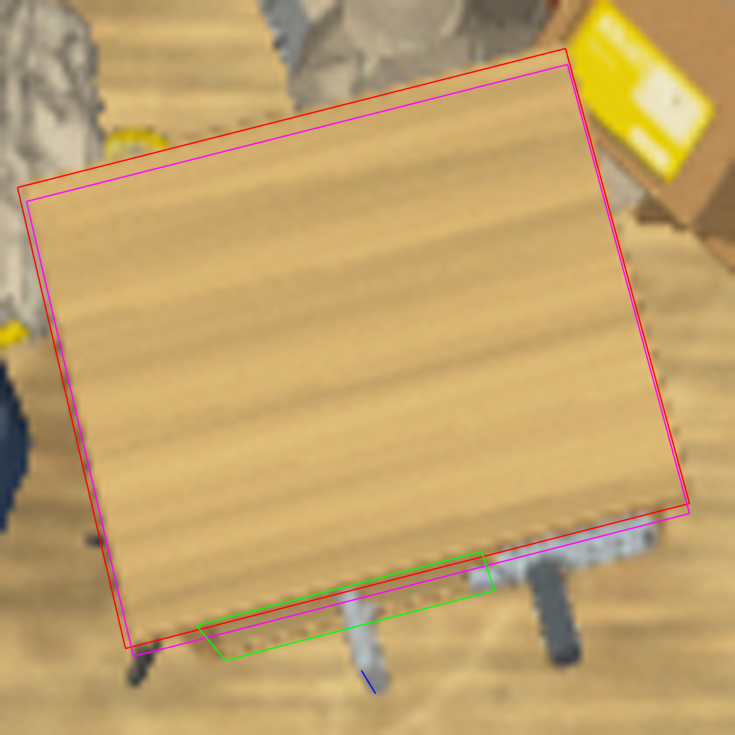

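View pics/fs.png

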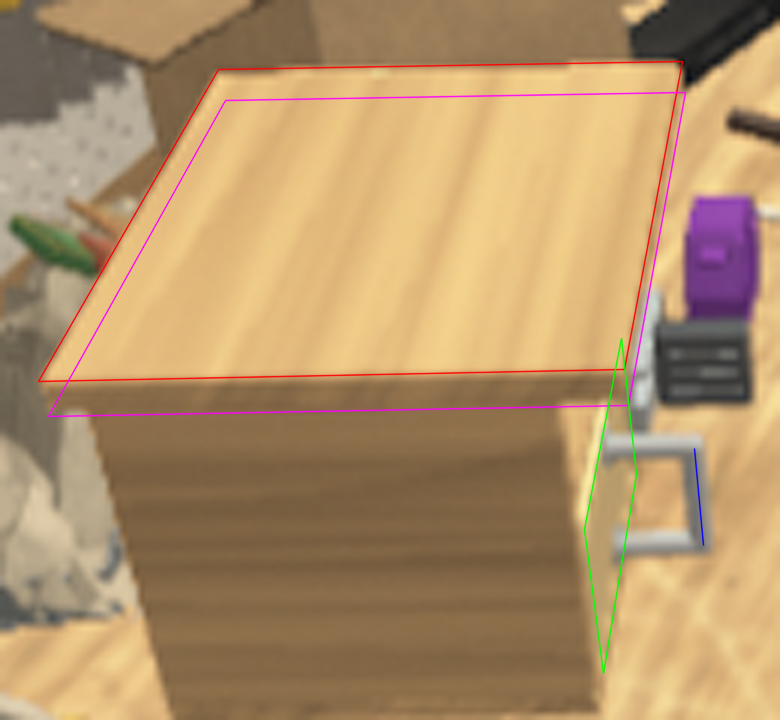

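```bash
python3 - <<'E'
from h import *
T=cal("top");S=cal("side");p=np.load("cab.npy")
def W(p,l): return np.asarray(l)@Ro.from_euler('z',p[2]).as_matrix().T+np.array([p[0],p[1],0])
def loc(p,w): return (np.asarray(w)-[p[0],p[1],0])@Ro.from_euler('z',p[2]).as_matrix()
# refit: front-only features, knob y,z unknown, jut+back depth unknown
def f(q):
    y,z,jut,bk=q[3:]; k=-.1355; j=-.0825-jut
    o=[(S,(-.1175,.034,.114),(285.6,223.8)),(S,(-.1175,.034,.064),(287.2,239.7)),(T,(-.1175,.034,.064),(278.6,193.0)),
    (S,(k,y+.007,z+.02),(294.6,205.3)),(S,(k,y+.007,z-.02),(295.0,217)),(T,(k,y+.007,z-.02),(303.9,189.5)),(T,(k,y-.007,z-.02),(307.8,188.5)),
    (T,(j,.116,.195),(243.8,186.3)),(T,(j,-.116,.195),(323.1,165.3)),(T,(bk,-.116,.21),(305.5,102.3)),(T,(bk,.116,.21),(228.8,121)),
    (S,(j,-.116,.21),(283.2,161)),(S,(j,.116,.21),(273.5,213.3)),(S,(bk,.116,.21),(177.5,213)),(S,(bk,-.116,.21),(206,162))]
    return np.concatenate([proj(a,W(q,b))-c for a,b,c in o])
r=least_squares(f,[*p,-.06,.11,.025,.09],loss='soft_l1');q=r.x
print(q.round(4),np.degrees(q[2]));print(f(q).reshape(-1,2).round(1).tolist())
print("handle tri",tri([S,T],[(287.2,239.7),(278.6,193.0)]))
print("handle",W(q,(-.1175,.034,.089)),"knob",W(q,(-.1225,q[3],q[4])))
np.save("cab.npy",q)
# tape: top-face corners yellow in T (z=.063) and bottom in S
for c,u in [("back",(372/8+300,362/8+215)),("backR",(438/8+300,325/8+215)),("frontL",(322/8+300,238/8+215)),("frontR",(382/8+300,208/8+215)),("hookL",(300/8+300,205/8+215)),("hookR",(365/8+300,178/8+215))]:
    print(c,back(T,u,.063).round(4),back(T,u,0.03).round(4))
for u in [(118/8+345,362/8+180),(287/8+345,330/8+180)]: print("Sbottom",back(S,u,0).round(4))
E
```

```text
[ 0.7329  0.1504  0.2842 -0.0513  0.0958  0.0236  0.0896] 16.28381066743473
[[-0.7, -0.1], [-0.7, 0.2], [-0.1, 0.2], [-0.4, -0.7], [0.1, 0.2], [-0.1, 1.9], [0.4, 1.7], [0.1, 1.3], [0.1, 1.3], [-0.0, -0.5], [-1.5, 1.1], [-1.1, -1.6], [-0.7, -2.7], [-0.3, -0.2], [0.3, -1.0]]
handle tri (array([0.60967978, 0.14943359, 0.0645369 ]), np.float64(0.4037156974227969))
handle [0.61058588 0.15012898 0.089     ] knob [0.62970621 0.06684195 0.0957579 ]
back [ 0.406  -0.0657  0.063 ] [ 0.4072 -0.0672  0.03  ]
backR [ 0.4205 -0.0907  0.063 ] [ 0.4221 -0.0929  0.03  ]
frontL [ 0.4528 -0.046   0.063 ] [ 0.4552 -0.047   0.03  ]
frontR [ 0.4647 -0.0689  0.063 ] [ 0.4675 -0.0705  0.03  ]
hookL [ 0.4653 -0.0374  0.063 ] [ 0.468  -0.0382  0.03  ]
hookR [ 0.4762 -0.0623  0.063 ] [ 0.4792 -0.0637  0.03  ]
Sbottom [ 0.4595 -0.0356  0.    ]
Sbottom [ 0.403  -0.0695  0.    ]
```

```bash
cat >> h.py <<'E'
q=np.load("cab.npy")
def W(l): return np.asarray(l)@Ro.from_euler('z',q[2]).as_matrix().T+np.array([q[0],q[1],0])
def loc(w): return (np.asarray(w)-[q[0],q[1],0])@Ro.from_euler('z',q[2]).as_matrix()
def Rt(tilt,yaw=None):
    yaw=q[2] if yaw is None else yaw
    x=np.array([-np.sin(yaw),np.cos(yaw),0]);f=np.array([np.cos(yaw),np.sin(yaw),0]);t=np.radians(tilt)
    z=np.sin(t)*f-np.cos(t)*np.array([0,0,1]);return np.stack([x,np.cross(z,x),z],1)
def shares(frm,R0,to,R1):
    d=R0.T@(np.asarray(to)-frm); r=Ro.from_matrix(R0.T@R1).as_rotvec(degrees=True)
    return (d/.5).round(4).tolist(),(r/60).round(4).tolist(),"rows>=",max(np.linalg.norm(d)/.0417,np.linalg.norm(r)/7.16).round(1)
def cur():
    s=manip.read_state(); return np.array(s["ee_pos"]),Ro.from_euler('xyz',s["tool_rot"]).as_matrix(),s
def show():
    p,R,s=cur(); g=p-.008*R[:,2]
    print("t",round(s["t"],2),"tcp",p.round(4),"grasp loc",loc(g).round(4),"rpy",np.degrees(s["tool_rot"]).round(1),"F",np.round(s["ft_force"],1),"w",round(s["gripper_width"],4)); return p,R
def go(grasp,R1,p0=None,R0=None):
    if p0 is None: p0,R0,_=cur()
    print(shares(p0,R0,np.asarray(grasp)+.008*R1[:,2],R1)); return np.asarray(grasp)+.008*R1[:,2],R1
E
python3 - <<'E'
from h import *
T=cal("top");print("purple",back(T,(360,170),.04),loc(back(T,(360,170),.04)))
p,R=show();R1=Rt(40)
k=np.array([-.1225,q[3],q[4]])
a,_=go(W(k+[-.10,0,.11]),R1)
b,_=go(W(k),R1,a,R1)
E
```

```text
purple [ 0.69631828 -0.10707088  0.04      ] [-0.10732447 -0.23692115  0.04      ]
t 0.45 tcp [0.2006 0.6182 0.2256] grasp loc [-0.3798  0.5983  0.2336] rpy [-180.    0.   72.] F [ 0.   0.3 -0.1] w 0.0945
([-0.8908, 0.9999, 0.052], [-0.6464, 0.1994, -0.5474], 'rows>=', np.float64(16.1))
([-0.0, 0.0118, 0.2971], [0.0, 0.0, 0.0], 'rows>=', np.float64(3.6))
```

```bash
python3 -m pendant '[{"grip":100,"translation":[-0.22,0.25,0.013],"rotation":[-0.16,0.05,-0.137]},{"grip":100,"translation":[-0.45,0.5,0.026],"rotation":[-0.32,0.1,-0.274]},{"grip":100,"translation":[-0.891,0.9999,0.052],"rotation":[-0.646,0.199,-0.547]},{"grip":100,"translation":[-0.891,0.9999,0.052],"rotation":[-0.646,0.199,-0.547]},{"grip":100,"translation":[-0.891,0.9999,0.052],"rotation":[-0.646,0.199,-0.547]},{"grip":100,"translation":[-0.891,0.9999,0.052],"rotation":[-0.646,0.199,-0.547]},{"grip":100,"translation":[-0.891,0.9999,0.052],"rotation":[-0.646,0.199,-0.547]},{"grip":100,"translation":[-0.891,0.9999,0.052],"rotation":[-0.646,0.199,-0.547]},{"grip":100,"translation":[-0.891,0.9999,0.052],"rotation":[-0.646,0.199,-0.547]},{"grip":100,"translation":[-0.891,0.9999,0.052],"rotation":[-0.646,0.199,-0.547]},{"grip":100,"translation":[-0.891,0.9999,0.052],"rotation":[-0.646,0.199,-0.547]},{"grip":100,"translation":[-0.891,0.9999,0.052],"rotation":[-0.646,0.199,-0.547]},{"grip":100,"translation":[-0.891,0.9999,0.052],"rotation":[-0.646,0.199,-0.547]},{"grip":100,"translation":[-0.891,0.9999,0.052],"rotation":[-0.646,0.199,-0.547]},{"grip":100,"translation":[-0.891,0.9999,0.052],"rotation":[-0.646,0.199,-0.547]},{"grip":100,"translation":[-0.891,0.9999,0.052],"rotation":[-0.646,0.199,-0.547]},{"grip":100,"translation":[-0.891,0.9999,0.052],"rotation":[-0.646,0.199,-0.547]},{"grip":100,"translation":[-0.891,0.9999,0.052],"rotation":[-0.646,0.199,-0.547]},{"grip":100,"translation":[-0.891,0.9999,0.052],"rotation":[-0.646,0.199,-0.547]},{"grip":100,"translation":[-0.891,0.9999,0.052],"rotation":[-0.646,0.199,-0.547]}]' 15
python3 - <<'E'
from h import *
p,R=show();k=np.array([-.1225,q[3],q[4]]);R1=Rt(40)
go(W(k+[-.10,0,.11]),R1); go(W(k),R1)
for n in("side","top"): cv2.imwrite(f"pics/a_{n}.png",cal(n)["pixels"][:,:,::-1])
E
```

```text
t: 2.12
ee_pos: [0.5382, 0.0408, 0.1994]
tool_rot: [2.444, -0.0, 1.855]
ft_force: [-0.9, 0.2, -0.3]
gripper_width: 0.0579
t 2.12 tcp [0.5382 0.0408 0.1994] grasp loc [-0.2228 -0.0506  0.2056] rpy [140.1  -0.  106.3] F [-0.9  0.2 -0.3] w 0.0579
([-0.0014, 0.0007, 0.0], [-0.0009, -0.0005, -0.0001], 'rows>=', np.float64(0.0))
([-0.0016, 0.0128, 0.2971], [-0.0009, -0.0005, -0.0001], 'rows>=', np.float64(3.6))
```

View pics/a_side.png

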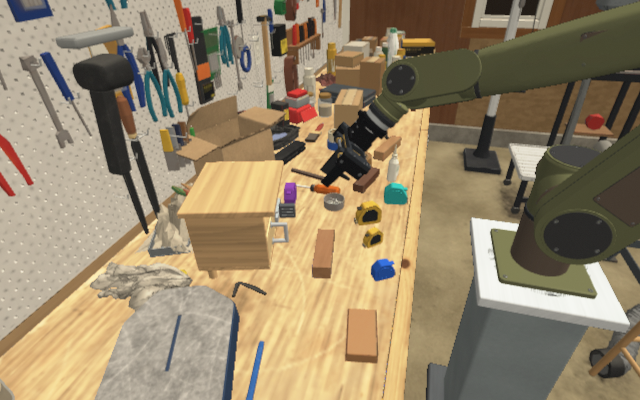

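View pics/a_top.png

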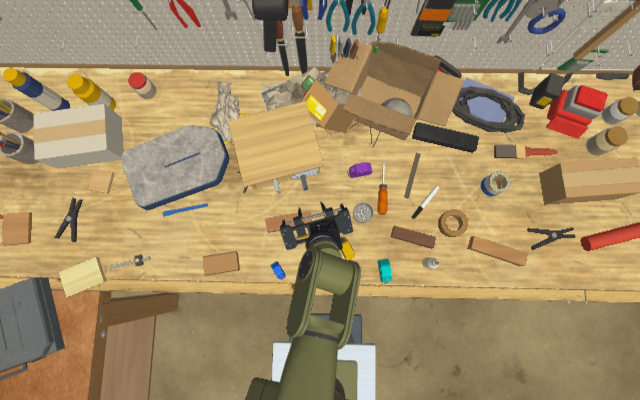

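The gripper sits in front of the cabinet. Its wide body lies along the jaw axis (top view 285–350, row 225), and the path to the knob is clear. Next I'll advance onto it.

```bash
python3 -m pendant '[{"grip":100,"translation":[-0.0015,0.006,0.06],"rotation":[0,0,0]},{"grip":100,"translation":[-0.0015,0.009,0.11],"rotation":[0,0,0]},{"grip":100,"translation":[-0.0015,0.012,0.16],"rotation":[0,0,0]},{"grip":100,"translation":[-0.0015,0.012,0.2],"rotation":[0,0,0]},{"grip":100,"translation":[-0.0015,0.0125,0.24],"rotation":[0,0,0]},{"grip":100,"translation":[-0.0015,0.0125,0.27],"rotation":[0,0,0]},{"grip":100,"translation":[-0.0015,0.0125,0.285],"rotation":[0,0,0]},{"grip":100,"translation":[-0.0015,0.0125,0.295],"rotation":[0,0,0]},{"grip":100,"translation":[-0.0015,0.0125,0.295],"rotation":[0,0,0]},{"grip":100,"translation":[-0.0015,0.0125,0.295],"rotation":[0,0,0]}]' 15
python3 - <<'E'
from h import *
show()
for n,(x,y,w,h) in(("side",(240,150,100,100)),("top",(250,130,100,100))): cv2.imwrite(f"pics/b_{n}.png",cv2.resize(cal(n)["pixels"][y:y+h,x:x+w,::-1],None,fx=5,fy=5,interpolation=cv2.INTER_CUBIC))
E
```

```text
t: 3.05
ee_pos: [0.6344, 0.0679, 0.0913]
tool_rot: [2.443, 0.0, 1.856]
ft_force: [0.8, -0.2, 0.0]
gripper_width: 0.0579
t 3.05 tcp [0.6344 0.0679 0.0913] grasp loc [-0.1228 -0.0516  0.0974] rpy [140.    0.  106.3] F [ 0.8 -0.2  0. ] w 0.0579
```

View pics/b_side.png

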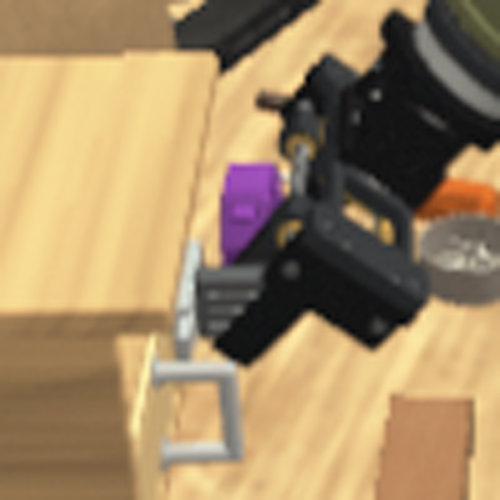

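View pics/b_top.png

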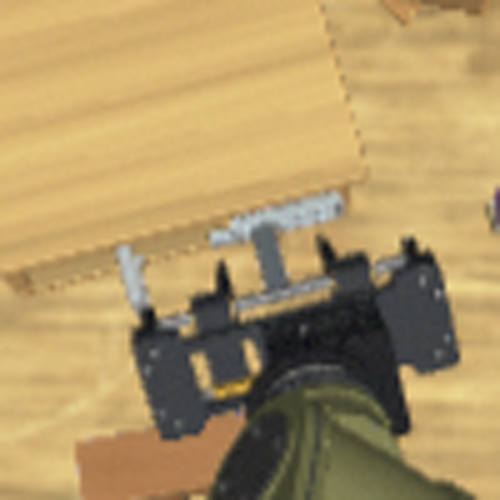

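The knob, at (270,255) in the top crop, sits between the two fingers at (222,280) and (325,255). Closing now.

```bash
python3 -m pendant '[{"grip":180,"translation":[0,0,0],"rotation":[0,0,0]},{"grip":220,"translation":[0,0,0],"rotation":[0,0,0]},{"grip":240,"translation":[0,0,0],"rotation":[0,0,0]},{"grip":240,"translation":[0,0,0],"rotation":[0,0,0]},{"grip":240,"translation":[0,0,0],"rotation":[0,0,0]},{"grip":240,"translation":[0,0,0],"rotation":[0,0,0]},{"grip":240,"translation":[0,0,0],"rotation":[0,0,0]},{"grip":240,"translation":[0,0,0],"rotation":[0,0,0]}]' 15
```

```text
t: 3.82
ee_pos: [0.6344, 0.0675, 0.0906]
tool_rot: [2.444, -0.0, 1.855]
ft_force: [-1.2, 1.1, 0.9]
gripper_width: 0.0138
```

Width is 13.8 mm, which matches the 14 mm knob. Sliding it to cabinet −y (tool −x) with a little overtravel.

```bash
python3 -m pendant '[{"grip":240,"translation":[-0.012,0,0],"rotation":[0,0,0]},{"grip":240,"translation":[-0.024,0,0],"rotation":[0,0,0]},{"grip":240,"translation":[-0.036,0,0],"rotation":[0,0,0]},{"grip":240,"translation":[-0.048,0,0],"rotation":[0,0,0]},{"grip":240,"translation":[-0.06,0,0],"rotation":[0,0,0]},{"grip":240,"translation":[-0.066,0,0],"rotation":[0,0,0]},{"grip":240,"translation":[-0.07,0,0],"rotation":[0,0,0]},{"grip":240,"translation":[-0.073,0,0],"rotation":[0,0,0]},{"grip":240,"translation":[-0.073,0,0],"rotation":[0,0,0]},{"grip":240,"translation":[-0.073,0,0],"rotation":[0,0,0]}]' 15; python3 -c "
from h import *
show()"
```

```text
t: 4.65
ee_pos: [0.6424, 0.0392, 0.0902]
tool_rot: [2.448, -0.013, 1.865]
ft_force: [-8.8, 28.9, 9.3]
gripper_width: 0.0161
t 4.65 tcp [0.6424 0.0392 0.0902] grasp loc [-0.1232 -0.0815  0.0964] rpy [140.3  -0.8 106.9] F [-8.8 28.9  9.3] w 0.0161
```

```bash
python3 - <<'E'
from h import *
for n,(x,y,w,h) in(("side",(240,150,100,100)),("top",(270,130,100,100))): cv2.imwrite(f"pics/c_{n}.png",cv2.resize(cal(n)["pixels"][y:y+h,x:x+w,::-1],None,fx=6,fy=6,interpolation=cv2.INTER_CUBIC))
show()
E
```

```text
t 4.75 tcp [0.6424 0.0393 0.0903] grasp loc [-0.1232 -0.0814  0.0964] rpy [140.3  -0.7 106.9] F [-8.3 29.3  9.2] w 0.0159
```

View pics/c_side.png

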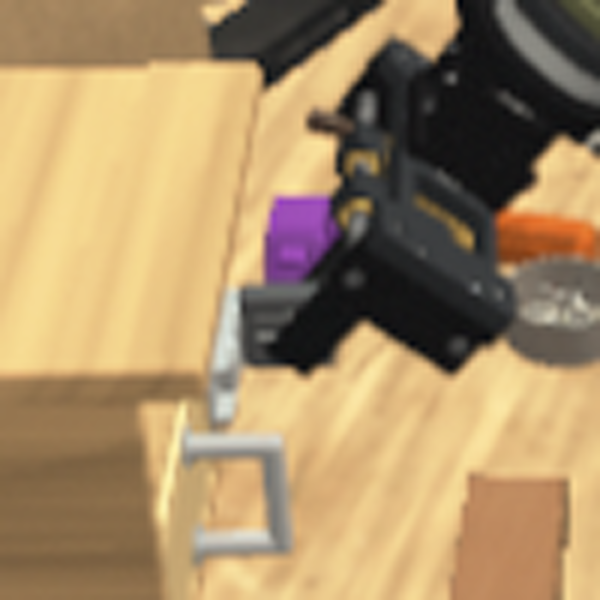

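View pics/c_top.png

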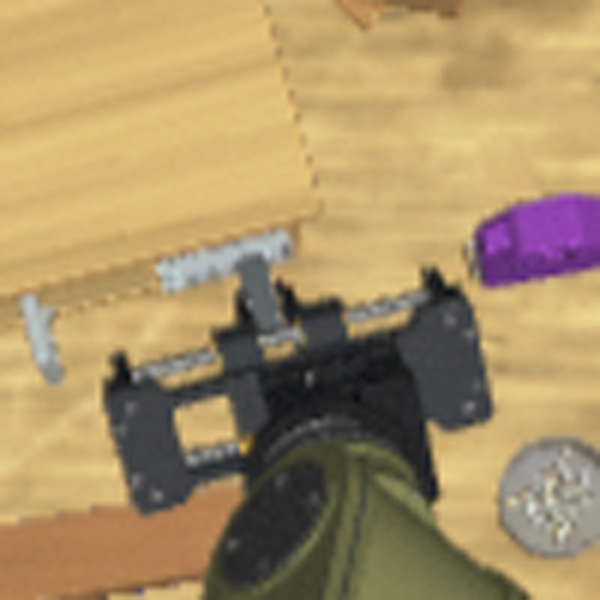

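```bash
python3 - <<'E'
from h import *
T=cal("top")
for u in [(305.6,189.2),(315,183.2)]: print(loc(back(T,u,.076)).round(4))
# bolt-shaft: nose/left ends
for z in [(548/8+235,205/8+150),(252/6+270,258/6+130)]: print("root",loc(back(T,z,.116)).round(4))
show()
E
```

```text
[-0.1303 -0.0514  0.076 ]
[-0.1195 -0.0846  0.076 ]
root [-0.0967 -0.0558  0.116 ]
root [-0.0956 -0.0828  0.116 ]
t 4.8 tcp [0.6423 0.0394 0.0903] grasp loc [-0.1232 -0.0813  0.0964] rpy [140.3  -0.7 106.9] F [-8.6 28.4  9. ] w 0.0158
```

```bash
python3 -m pendant '[{"grip":240,"translation":[0.006,0,0],"rotation":[0,0,0]},{"grip":240,"translation":[0.012,0,0],"rotation":[0,0,0]},{"grip":240,"translation":[0.012,0,0],"rotation":[0,0,0]}]' 15; python3 -c "
from h import *
show()"
python3 -m pendant '[{"grip":130,"translation":[0,0,0],"rotation":[0,0,0]},{"grip":130,"translation":[0,0,0],"rotation":[0,0,0]},{"grip":130,"translation":[0,0,0],"rotation":[0,0,0]},{"grip":130,"translation":[0,0,0],"rotation":[0,0,0]},{"grip":130,"translation":[0,0,-0.05],"rotation":[0,0,0]},{"grip":130,"translation":[0,0,-0.1],"rotation":[0,0,0]},{"grip":130,"translation":[0,0,-0.15],"rotation":[0,0,0]},{"grip":130,"translation":[0,0,-0.2],"rotation":[0,0,0]},{"grip":130,"translation":[0,0,-0.2],"rotation":[0,0,0]}]' 15; python3 - <<'E'
from h import *
show()
for n,(x,y,w,h) in(("side",(240,170,80,80)),("top",(250,140,90,70))): cv2.imwrite(f"pics/d_{n}.png",cv2.resize(cal(n)["pixels"][y:y+h,x:x+w,::-1],None,fx=8,fy=8,interpolation=cv2.INTER_CUBIC))
E
```

```text
t: 5.05
ee_pos: [0.642, 0.0406, 0.0904]
tool_rot: [2.446, -0.004, 1.859]
ft_force: [-4.6, 11.6, 3.4]
gripper_width: 0.014
t 5.05 tcp [0.642  0.0406 0.0904] grasp loc [-0.1232 -0.08    0.0965] rpy [140.1  -0.2 106.5] F [-4.6 11.6  3.4] w 0.014
t: 5.8
ee_pos: [0.5823, 0.0185, 0.1723]
tool_rot: [2.437, 0.004, 1.853]
ft_force: [1.9, -0.2, 0.4]
gripper_width: 0.0465
t 5.8 tcp [0.5823 0.0185 0.1723] grasp loc [-0.1868 -0.0844  0.1784] rpy [139.6   0.2 106.1] F [ 1.9 -0.2  0.4] w 0.0465
```

View pics/d_side.png

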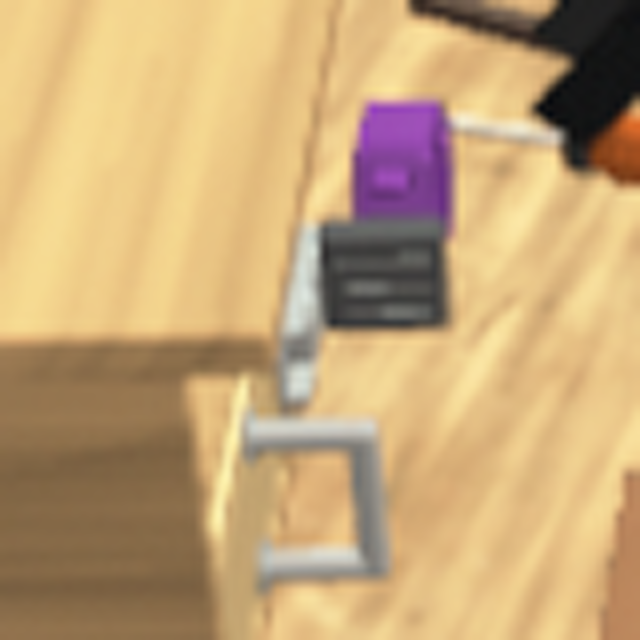

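View pics/d_top.png

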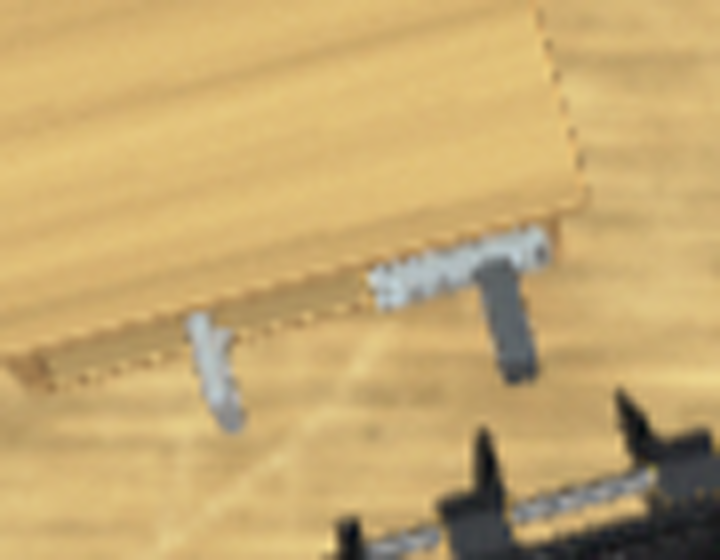

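```bash
python3 - <<'E'
from h import *
T=cal("top");S=cal("side")
A={"top":cv2.imread("pics/top0.png"),"side":cv2.imread("pics/side0.png")}
y0,z0=q[3],q[4]
for n,c,box in (("top",T,(301,177,9,14)),("side",S,(280,203,16,15))):
    x,y,w,h=box; a=cv2.resize(A[n],None,fx=4,fy=4,interpolation=cv2.INTER_CUBIC); b=cv2.resize(np.ascontiguousarray(c["pixels"][:,:,::-1]),None,fx=4,fy=4,interpolation=cv2.INTER_CUBIC)
    t=a[y*4:(y+h)*4,x*4:(x+w)*4]
    r=b[(y-25)*4:(y+h+25)*4,(x-25)*4:(x+w+25)*4]
    m=cv2.matchTemplate(r,t,cv2.TM_CCOEFF_NORMED); _,v,_,l=cv2.minMaxLoc(m); d=np.array(l)/4-25
    X=np.array([-.12,y0,z0])
    for k in (.025,.03,.035): print(n,k,(proj(c,W(X-[0,k,0]))-proj(c,W(X))).round(2))
    print(n,"shift",d,v)
E
```

```text
top 0.025 [ 7.87 -2.09]
top 0.03 [ 9.44 -2.51]
top 0.035 [11.01 -2.93]
top shift [ 9.25 -2.25] 0.9554832577705383
side 0.025 [ 0.62 -5.33]
side 0.03 [ 0.74 -6.37]
side 0.035 [ 0.86 -7.4 ]
side shift [ 0.75 -6.25] 0.8803723454475403
```

The knob has moved about 29.5 mm in both views, so it is roughly 5 mm short of its 35 mm travel. I'll push the rest with closed fingers from its left side.

```bash
python3 - <<'E'
from h import *
p,R=show();R1=Rt(40);k=np.array([-.129,-.081+.026,.098])
go(W(k+[-.062,0,.074]),R1);go(W(k),R1)
E
```

```text
t 6.0 tcp [0.5812 0.0199 0.166 ] grasp loc [-0.1874 -0.0828  0.1721] rpy [140.1  -0.  106.2] F [-0.9  0.1 -0.5] w 0.0466
([0.0555, -0.0057, -0.0045], [-0.0018, 0.0, -0.0011], 'rows>=', np.float64(0.7))
([0.0555, -0.0055, 0.1886], [-0.0018, 0.0, -0.0011], 'rows>=', np.float64(2.4))
```

```bash
python3 -m pendant '[{"grip":255,"translation":[0.03,-0.005,0],"rotation":[0,0,0]},{"grip":255,"translation":[0.055,-0.005,0],"rotation":[0,0,0]},{"grip":255,"translation":[0.055,-0.005,0],"rotation":[0,0,0]},{"grip":255,"translation":[0.055,-0.005,0],"rotation":[0,0,0]},{"grip":255,"translation":[0.055,-0.005,0.05],"rotation":[0,0,0]},{"grip":255,"translation":[0.055,-0.005,0.1],"rotation":[0,0,0]},{"grip":255,"translation":[0.055,-0.005,0.15],"rotation":[0,0,0]},{"grip":255,"translation":[0.055,-0.005,0.175],"rotation":[0,0,0]},{"grip":255,"translation":[0.055,-0.005,0.188],"rotation":[0,0,0]},{"grip":255,"translation":[0.055,-0.005,0.188],"rotation":[0,0,0]},{"grip":255,"translation":[0.055,-0.005,0.188],"rotation":[0,0,0]}]' 15; python3 - <<'E'
from h import *
show()
for n,(x,y,w,h) in(("side",(240,170,80,80)),("top",(270,140,90,70))): cv2.imwrite(f"pics/e_{n}.png",cv2.resize(cal(n)["pixels"][y:y+h,x:x+w,::-1],None,fx=8,fy=8,interpolation=cv2.INTER_CUBIC))
E
```

```text
t: 6.92
ee_pos: [0.6298, 0.0625, 0.0932]
tool_rot: [2.445, -0.0, 1.854]
ft_force: [-0.5, -0.4, 0.7]
gripper_width: 0.0006
t 6.92 tcp [0.6298 0.0625 0.0932] grasp loc [-0.1287 -0.0555  0.0993] rpy [140.1  -0.  106.2] F [-0.5 -0.4  0.7] w 0.0006
```

View pics/e_top.png

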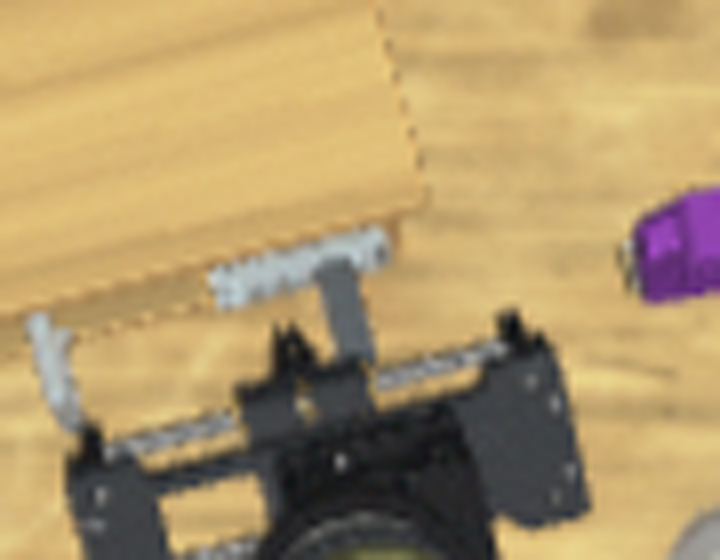

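```bash
python3 -m pendant '[{"grip":255,"translation":[-0.006,0,0],"rotation":[0,0,0]},{"grip":255,"translation":[-0.011,0,0],"rotation":[0,0,0]},{"grip":255,"translation":[-0.016,0,0],"rotation":[0,0,0]},{"grip":255,"translation":[-0.02,0,0],"rotation":[0,0,0]},{"grip":255,"translation":[-0.02,0,0],"rotation":[0,0,0]}]' 15; python3 -c "
from h import *
show()"
```

```text
t: 7.43
ee_pos: [0.6322, 0.0547, 0.0944]
tool_rot: [2.444, -0.003, 1.857]
ft_force: [-3.5, 7.9, 4.0]
gripper_width: 0.0006
t 7.43 tcp [0.6322 0.0547 0.0944] grasp loc [-0.1286 -0.0637  0.1006] rpy [140.   -0.2 106.4] F [-3.5  7.9  4. ] w 0.0006
```

```bash
python3 -m pendant '[{"grip":255,"translation":[-0.004,0,0],"rotation":[0,0,0]},{"grip":255,"translation":[-0.008,0,0],"rotation":[0,0,0]},{"grip":255,"translation":[-0.01,0,0],"rotation":[0,0,0]},{"grip":255,"translation":[-0.01,0,0],"rotation":[0,0,0]}]' 15; python3 -c "
from h import *
show()"
```

```text
t: 7.77
ee_pos: [0.6322, 0.0541, 0.0944]
tool_rot: [2.447, -0.01, 1.863]
ft_force: [-9.1, 22.1, 9.9]
gripper_width: 0.0005
t 7.77 tcp [0.6322 0.0541 0.0944] grasp loc [-0.1288 -0.0644  0.1005] rpy [140.2  -0.6 106.8] F [-9.1 22.1  9.9] w 0.0005
```

```bash
python3 -m pendant '[{"grip":255,"translation":[-0.004,0,0],"rotation":[0,0,0]},{"grip":255,"translation":[-0.008,0,0],"rotation":[0,0,0]},{"grip":255,"translation":[-0.008,0,0],"rotation":[0,0,0]}]' 15; python3 - <<'E'
from h import *
show()
for n,(x,y,w,h) in(("side",(240,170,80,80)),("top",(270,140,90,70))): cv2.imwrite(f"pics/f_{n}.png",cv2.resize(cal(n)["pixels"][y:y+h,x:x+w,::-1],None,fx=8,fy=8,interpolation=cv2.INTER_CUBIC))
E
```

```text
t: 8.02
ee_pos: [0.6322, 0.0536, 0.0943]
tool_rot: [2.449, -0.016, 1.869]
ft_force: [-12.1, 35.6, 14.8]
gripper_width: 0.0004
t 8.02 tcp [0.6322 0.0536 0.0943] grasp loc [-0.129  -0.0649  0.1004] rpy [140.3  -0.9 107.1] F [-12.1  35.6  14.8] w 0.0004
```

View pics/f_top.png

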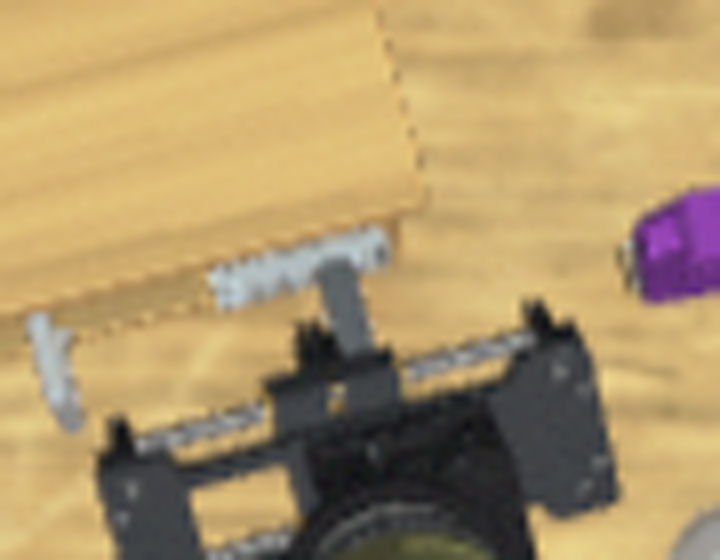

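View pics/f_side.png

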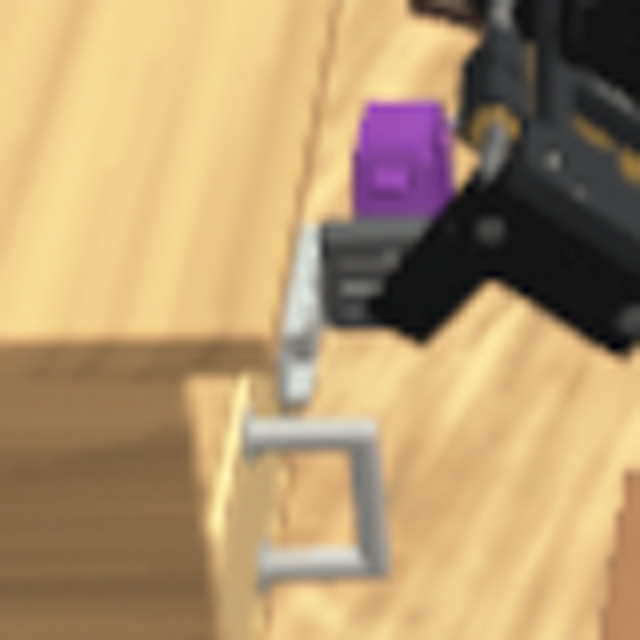

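A 35 N push moves it no further, so the lock is at its end stop. Moving on to the handle.

```bash
python3 -m pendant '[{"grip":255,"translation":[0.02,0,0],"rotation":[0,0,0]},{"grip":255,"translation":[0.035,0,-0.02],"rotation":[0,0,0]},{"grip":200,"translation":[0.035,0,-0.1],"rotation":[0,0,0]},{"grip":150,"translation":[0.035,0,-0.18],"rotation":[0,0,0]},{"grip":130,"translation":[0.1,0,-0.2],"rotation":[0,0,0]},{"grip":130,"translation":[0.18,0,-0.2],"rotation":[0,0,0]},{"grip":130,"translation":[0.2,0,-0.2],"rotation":[0,0,0]},{"grip":130,"translation":[0.2,0,-0.2],"rotation":[0,0,0]},{"grip":130,"translation":[0.2,0,-0.2],"rotation":[0,0,0]}]' 15; python3 - <<'E'
from h import *
show();R1=Rt(40)
h=np.array([-.1175,.034,.089])
go(W(h+[-.064,0,.0766]),R1);go(W(h),R1)
T=cal("top");S=cal("side");A={"top":cv2.imread("pics/top0.png"),"side":cv2.imread("pics/side0.png")}
for n,c,box in (("top",T,(301,177,9,14)),("side",S,(280,203,16,15))):
    x,y,w,h=box; a=cv2.resize(A[n],None,fx=4,fy=4,interpolation=cv2.INTER_CUBIC); b=cv2.resize(np.ascontiguousarray(c["pixels"][:,:,::-1]),None,fx=4,fy=4,interpolation=cv2.INTER_CUBIC)
    m=cv2.matchTemplate(b[(y-25)*4:(y+h+25)*4,(x-25)*4:(x+w+25)*4],a[y*4:(y+h)*4,x*4:(x+w)*4],cv2.TM_CCOEFF_NORMED); _,v,_,l=cv2.minMaxLoc(m); print(n,np.array(l)/4-25,v)
cv2.imwrite("pics/g_top.png",cv2.resize(T["pixels"][130:230,240:340,::-1],None,fx=6,fy=6,interpolation=cv2.INTER_CUBIC))
E
```

```text
t: 8.87
ee_pos: [0.5453, 0.123, 0.1707]
tool_rot: [2.443, 0.0, 1.856]
ft_force: [0.2, -0.6, 0.4]
gripper_width: 0.0417
t 8.87 tcp [0.5453 0.123  0.1707] grasp loc [-0.1929  0.0263  0.1768] rpy [140.    0.  106.3] F [ 0.2 -0.6  0.4] w 0.0417
([0.0155, 0.0031, 0.0319], [0.0005, -0.0003, 0.0011], 'rows>=', np.float64(0.4))
([0.0154, 0.0026, 0.2315], [0.0005, -0.0003, 0.0011], 'rows>=', np.float64(2.8))
top [ 9.25 -2.25] 0.9561966061592102
side [ 0.75 -6.25] 0.8815817832946777
```

View pics/g_top.png

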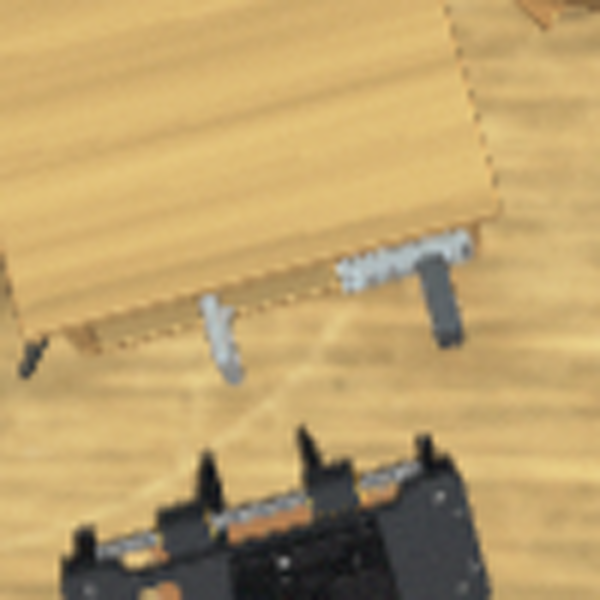

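Knob position is unchanged, so that is the hard stop. The fingers, at (208,470) and (305,445), are 8 mm right of the handle, so I'll correct that while advancing.

```bash
python3 -m pendant '[{"grip":130,"translation":[0.0155,0.003,0.03],"rotation":[0,0,0]},{"grip":130,"translation":[0.0155,0.003,0.08],"rotation":[0,0,0]},{"grip":130,"translation":[0.0155,0.003,0.13],"rotation":[0,0,0]},{"grip":130,"translation":[0.0155,0.003,0.18],"rotation":[0,0,0]},{"grip":130,"translation":[0.0155,0.003,0.215],"rotation":[0,0,0]},{"grip":130,"translation":[0.0155,0.003,0.23],"rotation":[0,0,0]},{"grip":130,"translation":[0.0155,0.003,0.23],"rotation":[0,0,0]},{"grip":190,"translation":[0.0155,0.003,0.23],"rotation":[0,0,0]},{"grip":245,"translation":[0.0155,0.003,0.23],"rotation":[0,0,0]},{"grip":245,"translation":[0.0155,0.003,0.23],"rotation":[0,0,0]},{"grip":245,"translation":[0.0155,0.003,0.23],"rotation":[0,0,0]},{"grip":245,"translation":[0.0155,0.003,0.23],"rotation":[0,0,0]},{"grip":245,"translation":[0.0155,0.003,0.23],"rotation":[0,0,0]}]' 25; python3 - <<'E'
from h import *
p,R=show()
d=R.T@(W([-.145,0,0])-W([0,0,0]))/.5;print(d)
E
```

```text
t: 10.05
ee_pos: [0.6152, 0.1506, 0.0854]
tool_rot: [2.445, -0.001, 1.856]
ft_force: [-1.0, 6.3, 1.9]
gripper_width: 0.012
t 10.05 tcp [0.6152 0.1506 0.0854] grasp loc [-0.118   0.0331  0.0916] rpy [ 1.401e+02 -1.000e-01  1.063e+02] F [-1.   6.3  1.9] w 0.012
[ 1.49213304e-04 -2.22490404e-01 -1.86005370e-01]
```

```bash
python3 -m pendant '[{"grip":245,"translation":[0,-0.011,-0.0093],"rotation":[0,0,0]},{"grip":245,"translation":[0,-0.033,-0.028],"rotation":[0,0,0]},{"grip":245,"translation":[0,-0.056,-0.0465],"rotation":[0,0,0]},{"grip":245,"translation":[0,-0.078,-0.065],"rotation":[0,0,0]},{"grip":245,"translation":[0,-0.1,-0.084],"rotation":[0,0,0]},{"grip":245,"translation":[0,-0.122,-0.102],"rotation":[0,0,0]},{"grip":245,"translation":[0,-0.144,-0.12],"rotation":[0,0,0]},{"grip":245,"translation":[0,-0.166,-0.139],"rotation":[0,0,0]},{"grip":245,"translation":[0,-0.185,-0.155],"rotation":[0,0,0]},{"grip":245,"translation":[0,-0.2,-0.167],"rotation":[0,0,0]},{"grip":245,"translation":[0,-0.21,-0.176],"rotation":[0,0,0]},{"grip":245,"translation":[0,-0.218,-0.182],"rotation":[0,0,0]},{"grip":245,"translation":[0,-0.218,-0.182],"rotation":[0,0,0]},{"grip":245,"translation":[0,-0.218,-0.182],"rotation":[0,0,0]}]' 25; python3 -c "
from h import *
show()"
```

```text
t: 11.22
ee_pos: [0.4784, 0.1121, 0.0855]
tool_rot: [2.446, -0.004, 1.857]
ft_force: [-4.9, 7.9, 5.1]
gripper_width: 0.0092
t 11.22 tcp [0.4784 0.1121 0.0855] grasp loc [-0.2602  0.0346  0.0916] rpy [140.1  -0.2 106.4] F [-4.9  7.9  5.1] w 0.0092
```

```bash
python3 -m pendant '[{"grip":245,"translation":[0,-0.008,-0.0065],"rotation":[0,0,0]},{"grip":245,"translation":[0,-0.008,-0.0065],"rotation":[0,0,0]}]' 25; python3 - <<'E'
from h import *
show()
for n,(x,y,w,h) in(("side",(230,160,130,100)),("top",(230,110,130,130))): cv2.imwrite(f"pics/i_{n}.png",cv2.resize(cal(n)["pixels"][y:y+h,x:x+w,::-1],None,fx=5,fy=5,interpolation=cv2.INTER_CUBIC))
E
```

```text
t: 11.38
ee_pos: [0.4739, 0.1108, 0.0857]
tool_rot: [2.445, -0.004, 1.857]
ft_force: [-1.0, 9.3, 3.0]
gripper_width: 0.0093
t 11.38 tcp [0.4739 0.1108 0.0857] grasp loc [-0.2649  0.0345  0.0918] rpy [140.1  -0.2 106.4] F [-1.   9.3  3. ] w 0.0093
```

View pics/i_top.png

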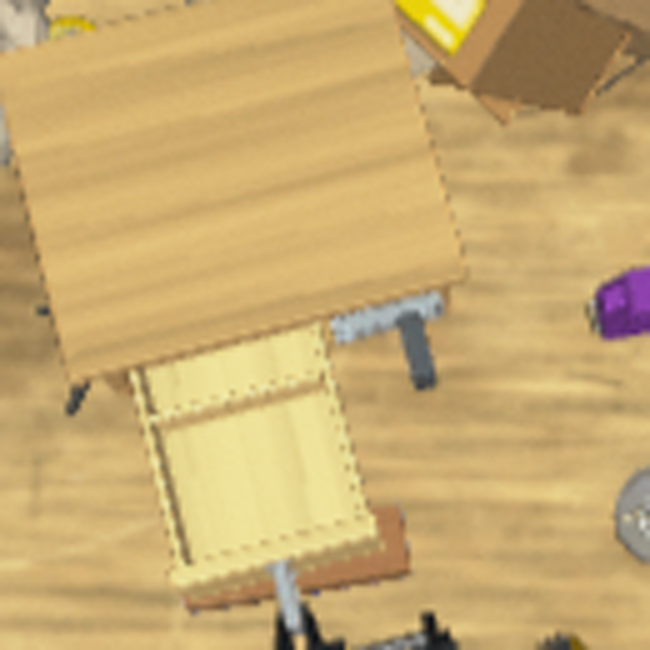

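View pics/i_side.png

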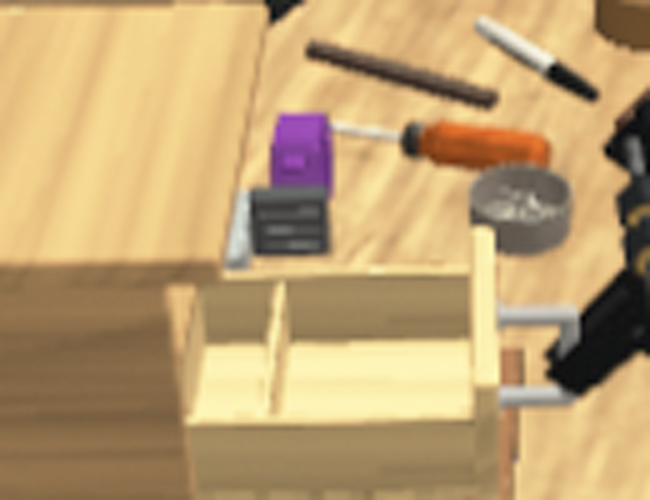

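```bash
python3 -m pendant '[{"grip":245,"translation":[0,-0.005,-0.004],"rotation":[0,0,0]},{"grip":245,"translation":[0,-0.01,-0.008],"rotation":[0,0,0]},{"grip":245,"translation":[0,-0.01,-0.008],"rotation":[0,0,0]}]' 40; python3 - <<'E'
from h import *
show()
for n,(x,y,w,h) in(("side",(230,160,130,100)),("top",(230,110,130,130))): cv2.imwrite(f"pics/j_{n}.png",cv2.resize(cal(n)["pixels"][y:y+h,x:x+w,::-1],None,fx=5,fy=5,interpolation=cv2.INTER_CUBIC))
# predicted shift
T=cal("top");S=cal("side")
for d in(.13,.135,.14,.145):
    print(d,"drawer front top corners +y/-y", [(proj(c,W([-.0825-d,y,.125])).round(1)).tolist() for c in(T,S) for y in(.097,-.029)],"handle",[proj(c,W([-.1175-d,.034,.089])).round(1).tolist() for c in (T,S)])
E
cd pics; python3 -c "
import cv2,numpy as np
for n in('top','side'):
    a=cv2.imread(f'i_{n}.png');b=cv2.imread(f'j_{n}.png')
    y,x=(300,100) if n=='top' else (150,150)
    m=cv2.matchTemplate(b,a[y:y+280,x:x+270] if n=='top' else a[y:y+280,x:x+350],cv2.TM_CCOEFF_NORMED);print(n,cv2.minMaxLoc(m)[1::2],(x,y))
"
```

```text
t: 11.73
ee_pos: [0.4682, 0.1091, 0.0856]
tool_rot: [2.444, -0.004, 1.856]
ft_force: [4.5, 10.8, -0.8]
gripper_width: 0.0083
t 11.73 tcp [0.4682 0.1091 0.0856] grasp loc [-0.2708  0.0345  0.0918] rpy [140.   -0.2 106.3] F [ 4.5 10.8 -0.8] w 0.0083
0.13 drawer front top corners +y/-y [[263.2, 225.0], [304.4, 213.9], [325.0, 235.8], [324.1, 204.3]] handle [[287.9, 232.1], [339.1, 230.7]]
0.135 drawer front top corners +y/-y [[263.6, 226.6], [304.9, 215.5], [327.2, 235.7], [326.1, 204.3]] handle [[288.3, 233.7], [341.2, 230.6]]
0.14 drawer front top corners +y/-y [[264.0, 228.2], [305.3, 217.2], [329.5, 235.7], [328.1, 204.2]] handle [[288.7, 235.3], [343.2, 230.6]]
0.145 drawer front top corners +y/-y [[264.4, 229.9], [305.7, 218.8], [331.7, 235.6], [330.0, 204.2]] handle [[289.1, 236.9], [345.3, 230.5]]
top (0.9983069896697998, (100, 300)) (100, 300)
side (0.999859094619751, (150, 150)) (150, 150)
```

View pics/j_side.png

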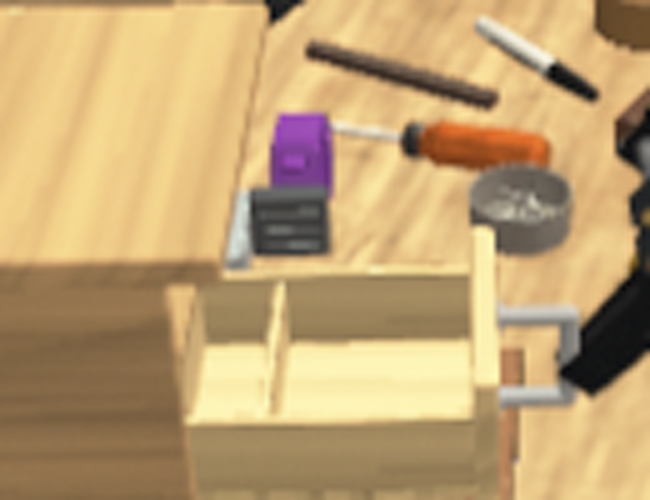

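View pics/j_top.png

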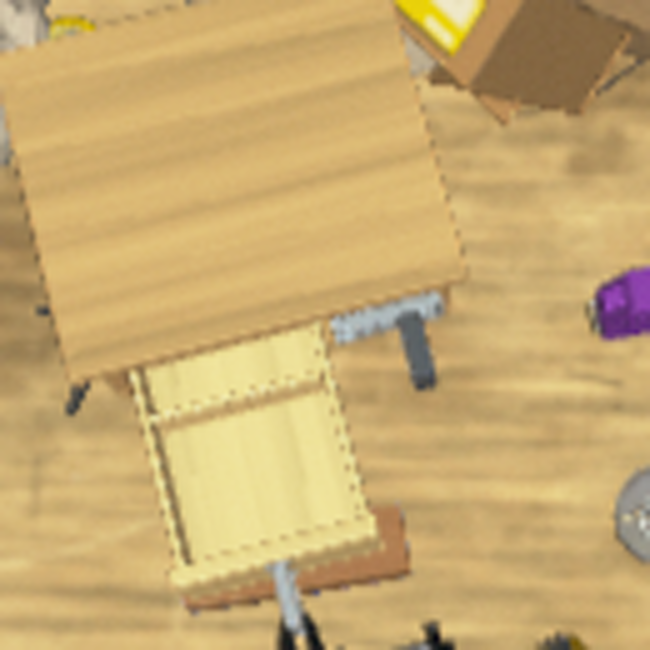

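The drawer reads about 0.14 m and stayed still while the fingers slid off the bar. To confirm the stop I'll regrip and pull again.

```bash
python3 -m pendant '[{"grip":170,"translation":[0,0,0],"rotation":[0,0,0]},{"grip":170,"translation":[0,0,0],"rotation":[0,0,0]},{"grip":170,"translation":[0,0.011,0.009],"rotation":[0,0,0]},{"grip":170,"translation":[0,0.021,0.018],"rotation":[0,0,0]},{"grip":170,"translation":[0,0.021,0.018],"rotation":[0,0,0]},{"grip":245,"translation":[0,0.021,0.018],"rotation":[0,0,0]},{"grip":245,"translation":[0,0.021,0.018],"rotation":[0,0,0]},{"grip":245,"translation":[0,0.021,0.018],"rotation":[0,0,0]},{"grip":245,"translation":[0,0.021,0.018],"rotation":[0,0,0]},{"grip":245,"translation":[0,0.021,0.018],"rotation":[0,0,0]}]' 40; python3 -c "
from h import *
show()"
python3 -m pendant '[{"grip":245,"translation":[0,-0.003,-0.0025],"rotation":[0,0,0]},{"grip":245,"translation":[0,-0.006,-0.005],"rotation":[0,0,0]},{"grip":245,"translation":[0,-0.008,-0.0067],"rotation":[0,0,0]},{"grip":245,"translation":[0,-0.008,-0.0067],"rotation":[0,0,0]}]' 40; python3 -c "
from h import *
show()"
```

```text
t: 12.77
ee_pos: [0.4802, 0.1127, 0.0841]
tool_rot: [2.448, -0.005, 1.857]
ft_force: [-0.4, 10.7, 0.1]
gripper_width: 0.0089
t 12.77 tcp [0.4802 0.1127 0.0841] grasp loc [-0.2582  0.0345  0.0903] rpy [140.2  -0.3 106.4] F [-0.4 10.7  0.1] w 0.0089
t: 13.1
ee_pos: [0.4763, 0.1115, 0.0845]
tool_rot: [2.444, -0.005, 1.855]
ft_force: [24.6, 19.1, -17.2]
gripper_width: 0.0093
t 13.1 tcp [0.4763 0.1115 0.0845] grasp loc [-0.2624  0.0345  0.0906] rpy [140.   -0.3 106.3] F [ 24.6  19.1 -17.2] w 0.0093
```

25 N of pull with no drawer motion confirms the stop. Now releasing, then on to the tape measure.

```bash
python3 -m pendant '[{"grip":150,"translation":[0,0.003,0.003],"rotation":[0,0,0]},{"grip":150,"translation":[0,0.003,0.003],"rotation":[0,0,0]},{"grip":150,"translation":[0,0.003,0.003],"rotation":[0,0,0]},{"grip":120,"translation":[0,0,-0.05],"rotation":[0,0,0]},{"grip":120,"translation":[0,0,-0.12],"rotation":[0,0,0]},{"grip":120,"translation":[0,0,-0.2],"rotation":[0,0,0]},{"grip":120,"translation":[0,0,-0.28],"rotation":[0,0,0]},{"grip":120,"translation":[0,0,-0.28],"rotation":[0,0,0]}]' 40; python3 - <<'E'
from h import *
show()
T=cal("top");S=cal("side")
cv2.imwrite("pics/k_top.png",cv2.resize(T["pixels"][200:300,260:400,::-1],None,fx=5,fy=5,interpolation=cv2.INTER_CUBIC))
cv2.imwrite("pics/k_side.png",cv2.resize(S["pixels"][170:290,300:430,::-1],None,fx=5,fy=5,interpolation=cv2.INTER_CUBIC))
print("small",back(T,(315,257),.04),"teal",back(T,(385,270),.04))
E
```

```text
t: 13.77
ee_pos: [0.4016, 0.0852, 0.1933]
tool_rot: [2.453, -0.002, 1.854]
ft_force: [0.3, -1.0, -0.0]
gripper_width: 0.0497
t 13.77 tcp [0.4016 0.0852 0.1933] grasp loc [-0.3414  0.0302  0.1995] rpy [ 1.405e+02 -1.000e-01  1.062e+02] F [ 0.3 -1.  -0. ] w 0.0497
small [0.41479066 0.03133727 0.04      ] teal [ 0.37945651 -0.18589546  0.04      ]
```

View pics/k_top.png

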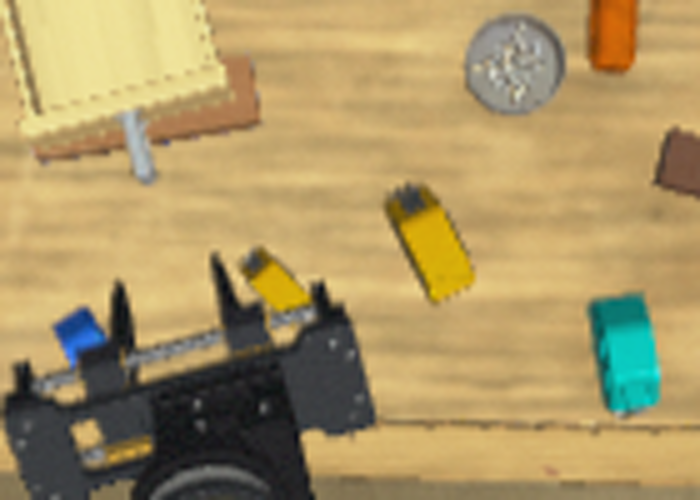

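View pics/k_side.png

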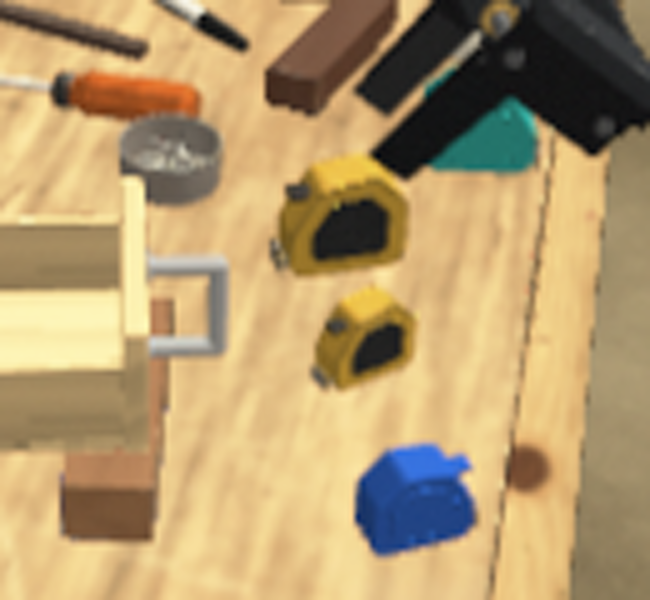

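```bash
python3 - <<'E'
from h import *
show();R1=Rt(35,np.radians(27)); g=np.array([.441,-.066,.042])
up=-R1[:,2]*.11
a,_=go(g+up,R1);go(g,R1,a,R1);print(R1.T@np.array([0,0,1.]))
E
```

```text
t 13.87 tcp [0.4017 0.0857 0.1918] grasp loc [-0.3412  0.0307  0.198 ] rpy [ 1.404e+02 -1.000e-01  1.063e+02] F [ 0.4  0.5 -0.3] w 0.0502
([-0.3352, -0.1802, 0.0225], [0.0767, 0.1076, -0.1428], 'rows>=', np.float64(4.6))
([0.0, 0.0, 0.22], [0.0, 0.0, 0.0], 'rows>=', np.float64(2.6))
[ 0.          0.57357644 -0.81915204]
```

```bash
python3 -m pendant '[{"grip":80,"translation":[-0.08,-0.04,0],"rotation":[0.02,0.03,-0.04]},{"grip":80,"translation":[-0.16,-0.09,0.01],"rotation":[0.04,0.05,-0.07]},{"grip":80,"translation":[-0.24,-0.13,0.015],"rotation":[0.06,0.08,-0.11]},{"grip":80,"translation":[-0.31,-0.165,0.02],"rotation":[0.0767,0.1076,-0.1428]},{"grip":80,"translation":[-0.335,-0.18,0.0225],"rotation":[0.0767,0.1076,-0.1428]},{"grip":80,"translation":[-0.335,-0.18,0.0225],"rotation":[0.0767,0.1076,-0.1428]},{"grip":80,"translation":[-0.335,-0.18,0.0225],"rotation":[0.0767,0.1076,-0.1428]}]' 30; python3 - <<'E'
from h import *
show();R1=Rt(35,np.radians(27)); g=np.array([.441,-.066,.042]);go(g,R1)
T=cal("top");S=cal("side")
cv2.imwrite("pics/l_top.png",cv2.resize(T["pixels"][200:300,260:400,::-1],None,fx=5,fy=5,interpolation=cv2.INTER_CUBIC))
cv2.imwrite("pics/l_side.png",cv2.resize(S["pixels"][150:270,310:440,::-1],None,fx=5,fy=5,interpolation=cv2.INTER_CUBIC))
E
```

```text
t: 14.45
ee_pos: [0.3935, -0.0724, 0.1333]
tool_rot: [2.558, -0.002, 2.012]
ft_force: [0.4, 0.0, 0.2]
gripper_width: 0.0654
t 14.45 tcp [ 0.3935 -0.0724  0.1333] grasp loc [-0.3926 -0.1194  0.14  ] rpy [ 1.466e+02 -1.000e-01  1.153e+02] F [0.4 0.  0.2] w 0.0654
([-0.0291, -0.0239, 0.2187], [-0.026, 0.0148, -0.0251], 'rows>=', np.float64(2.7))
```

View pics/l_top.png

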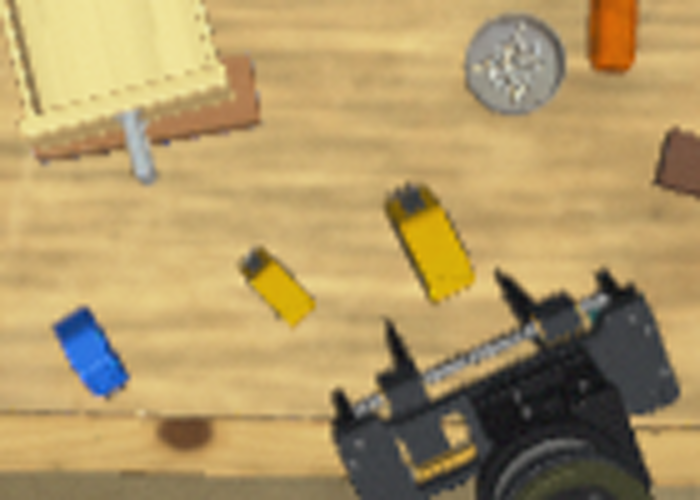

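View pics/l_side.png

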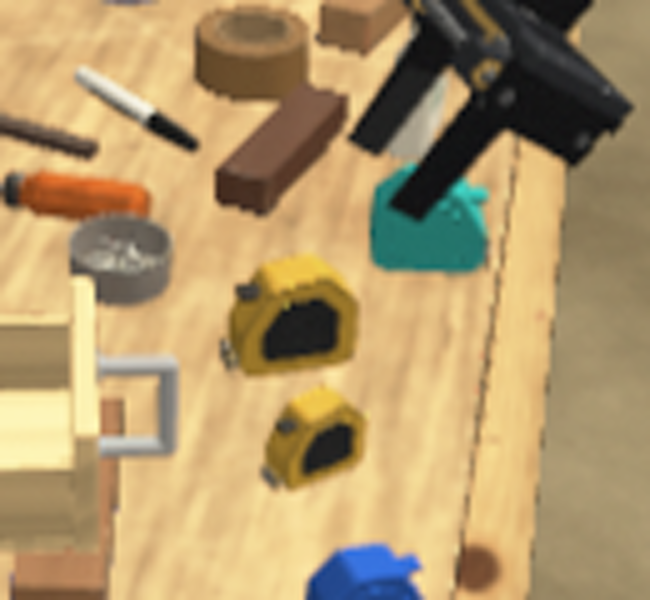

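```bash
python3 - <<'E'
from h import *
show();R1=Rt(35,np.radians(27)); g=np.array([.441,-.066,.042]);go(g-.09*R1[:,2],R1);go(g,R1)
E
```

```text
t 14.55 tcp [ 0.3937 -0.0696  0.1343] grasp loc [-0.3917 -0.1169  0.141 ] rpy [146.5  -0.  115.6] F [-0.2  1.   0.2] w 0.0654
([-0.0366, -0.0324, 0.0388], [-0.0242, 0.0122, -0.0193], 'rows>=', np.float64(0.7))
([-0.0343, -0.0279, 0.2187], [-0.0242, 0.0122, -0.0193], 'rows>=', np.float64(2.7))
```

```bash
python3 -m pendant '[{"grip":80,"translation":[-0.0366,-0.0324,0.0388],"rotation":[-0.0242,0.0122,-0.0193]},{"grip":80,"translation":[-0.0366,-0.0324,0.0388],"rotation":[-0.0242,0.0122,-0.0193]},{"grip":80,"translation":[-0.0366,-0.0324,0.0388],"rotation":[-0.0242,0.0122,-0.0193]},{"grip":80,"translation":[-0.0366,-0.0324,0.0388],"rotation":[-0.0242,0.0122,-0.0193]}]'; python3 - <<'E'
from h import *
show();R1=Rt(35,np.radians(27)); g=np.array([.441,-.066,.042]);go(g-.09*R1[:,2],R1);go(g,R1); print(np.round(cur()[2]["joint_positions"],2))
T=cal("top")
cv2.imwrite("pics/m_top.png",cv2.resize(T["pixels"][200:300,260:400,::-1],None,fx=5,fy=5,interpolation=cv2.INTER_CUBIC))
E
```

```text
t: 14.88
ee_pos: [0.4043, -0.0647, 0.1219]
tool_rot: [2.555, 0.004, 2.02]
ft_force: [-0.2, -0.6, -0.3]
gripper_width: 0.0652
t 14.88 tcp [ 0.4043 -0.0647  0.1219] grasp loc [-0.3801 -0.1151  0.1285] rpy [146.4   0.2 115.7] F [-0.2 -0.6 -0.3] w 0.0652
([-0.0362, -0.0383, 0.0052], [-0.0228, 0.0149, -0.0155], 'rows>=', np.float64(0.6))
([-0.0334, -0.0341, 0.1851], [-0.0228, 0.0149, -0.0155], 'rows>=', np.float64(2.3))
[-0.65 -0.68  2.55  0.6   1.06 -2.91]
```

View pics/m_top.png

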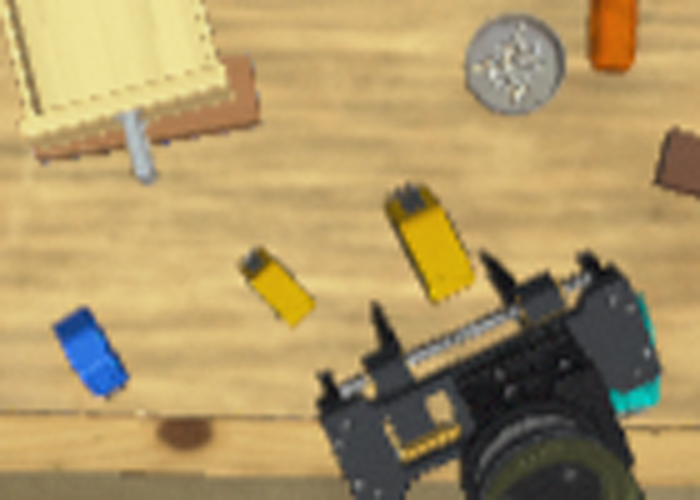

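The last joint is at its −2.91 limit, so I'll turn the tool half a turn about its z for the equivalent grasp.

```bash
python3 -m pendant '[{"grip":80,"translation":[0,0,-0.04],"rotation":[0,0,0.1]},{"grip":80,"translation":[0,0,-0.08],"rotation":[0,0,0.2]},{"grip":80,"translation":[0,0,-0.08],"rotation":[0,0,0.2]}]'; python3 - <<'E'
from h import *
show(); print(np.round(cur()[2]["joint_positions"],2))
E
```

```text
t: 15.18
ee_pos: [0.3853, -0.0769, 0.159]
tool_rot: [2.56, -0.107, 1.84]
ft_force: [-0.3, -0.4, 0.7]
gripper_width: 0.0656
t 15.18 tcp [ 0.3853 -0.0769  0.159 ] grasp loc [-0.4018 -0.1214  0.1657] rpy [146.7  -6.1 105.4] F [-0.3 -0.4  0.7] w 0.0656
[-0.72 -0.78  2.53  0.58  1.19 -2.69]
```

```bash

python3 -m pendant '[{"grip":80,"translation":[0,0,0],"rotation":[0,0,0.5]},{"grip":80,"translation":[0,0,0],"rotation":[0,0,1]},{"grip":80,"translation":[0,0,0],"rotation":[0,0,1]},{"grip":80,"translation":[0,0,0],"rotation":[0,0,1]},{"grip":80,"translation":[0,0,0],"rotation":[0,0,1]},{"grip":80,"translation":[0,0,0],"rotation":[0,0,1]},{"grip":80,"translation":[0,0,0],"rotation":[0,0,1]},{"grip":80,"translation":[0,0,0],"rotation":[0,0,1]},{"grip":80,"translation":[0,0,0],"rotation":[0,0,1]}]'
python3 -m pendant '[{"grip":80,"translation":[0,0,0],"rotation":[0,0,0.5]},{"grip":80,"translation":[0,0,0],"rotation":[0,0,1]},{"grip":80,"translation":[0,0,0],"rotation":[0,0,1]},{"grip":80,"translation":[0,0,0],"rotation":[0,0,1]},{"grip":80,"translation":[0,0,0],"rotation":[0,0,1]},{"grip":80,"translation":[0,0,0],"rotation":[0,0,1]},{"grip":80,"translation":[0,0,0],"rotation":[0,0,1]},{"grip":80,"translation":[0,0,0],"rotation":[0,0,1]},{"grip":80,"translation":[0,0,0],"rotation":[0,0,1]}]'
python3 - <<'E'
from h import *
show(); print(np.round(cur()[2]["joint_positions"],2))
F=np.diag([-1,-1,1.])
R1=Rt(35,np.radians(27))@F; g=np.array([.441,-.066,.042]);go(g-.11*R1[:,2],R1)
E
```

```text
t: 15.93
ee_pos: [0.3846, -0.0751, 0.1545]
tool_rot: [2.936, -0.554, 0.818]
ft_force: [-0.3, 0.2, -0.1]
gripper_width: 0.0653
t: 16.68
ee_pos: [0.3846, -0.0751, 0.1545]
tool_rot: [-2.725, -0.426, -0.379]
ft_force: [-0.1, -0.9, -0.3]
gripper_width: 0.0655
t 16.68 tcp [ 0.3846 -0.0751  0.1545] grasp loc [-0.402  -0.1195  0.1612] rpy [-156.1  -24.4  -21.7] F [-0.1 -0.9 -0.3] w 0.0655
[-0.72 -0.78  2.54  0.58  1.19 -0.6 ]
([-0.0049, 0.0516, 0.0443], [0.0283, -0.0058, 0.7804], 'rows>=', np.float64(6.5))
```

```bash

python3 -m pendant '[{"grip":80,"translation":[-0.005,0.05,0.044],"rotation":[0.028,-0.006,0.78]},{"grip":80,"translation":[-0.005,0.05,0.044],"rotation":[0.028,-0.006,0.78]},{"grip":80,"translation":[-0.005,0.05,0.044],"rotation":[0.028,-0.006,0.78]},{"grip":80,"translation":[-0.005,0.05,0.044],"rotation":[0.028,-0.006,0.78]},{"grip":80,"translation":[-0.005,0.05,0.044],"rotation":[0.028,-0.006,0.78]},{"grip":80,"translation":[-0.005,0.0516,0.0443],"rotation":[0.028,-0.006,0.78]},{"grip":80,"translation":[-0.005,0.0516,0.0443],"rotation":[0.028,-0.006,0.78]},{"grip":80,"translation":[-0.005,0.0516,0.0443],"rotation":[0.028,-0.006,0.78]},{"grip":80,"translation":[-0.005,0.0516,0.0443],"rotation":[0.028,-0.006,0.78]}]'
python3 - <<'E'
from h import *
show(); print(np.round(cur()[2]["joint_positions"],2))
F=np.diag([-1,-1,1.])
R1=Rt(35,np.radians(27))@F; g=np.array([.441,-.066,.042]);go(g-.11*R1[:,2],R1);go(g,R1)
T=cal("top")
cv2.imwrite("pics/n_top.png",cv2.resize(T["pixels"][200:300,260:400,::-1],None,fx=5,fy=5,interpolation=cv2.INTER_CUBIC))
E
```

```text
t: 17.43
ee_pos: [0.3887, -0.0926, 0.1256]
tool_rot: [-2.532, -0.003, -1.095]
ft_force: [-0.5, -0.1, 0.0]
gripper_width: 0.0654
t 17.43 tcp [ 0.3887 -0.0926  0.1256] grasp loc [-0.403  -0.1377  0.1322] rpy [-145.    -0.2  -62.7] F [-0.5 -0.1  0. ] w 0.0654
[-0.78 -0.67  2.54  0.64  1.14  0.08]
([0.0, -0.0002, 0.0003], [0.0008, 0.0004, 0.0054], 'rows>=', np.float64(0.0))
([0.0001, -0.0004, 0.2203], [0.0008, 0.0004, 0.0054], 'rows>=', np.float64(2.6))
```

View pics/n_top.png

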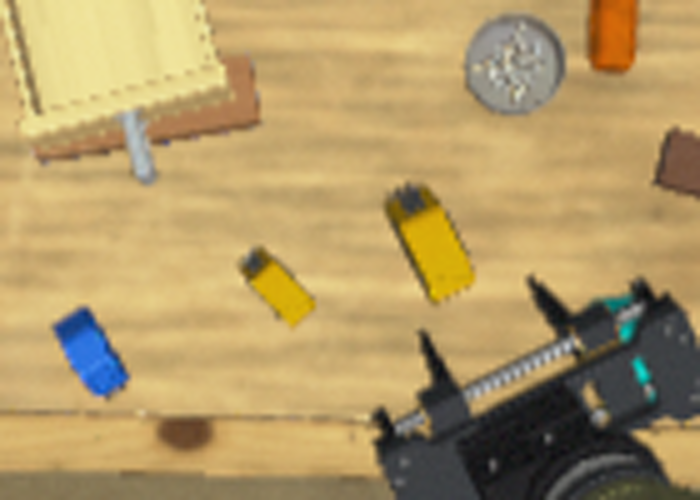

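```bash

python3 -m pendant '[{"grip":80,"translation":[0,-0.002,0.05],"rotation":[0,0,0]},{"grip":80,"translation":[0,-0.004,0.1],"rotation":[0,0,0]},{"grip":80,"translation":[0,-0.006,0.13],"rotation":[0,0,0]},{"grip":80,"translation":[0,-0.006,0.15],"rotation":[0,0,0]},{"grip":80,"translation":[0,-0.006,0.15],"rotation":[0,0,0]}]'
python3 - <<'E'
from h import *
show(); print(np.round(cur()[2]["joint_positions"],2))
T=cal("top");S=cal("side")
cv2.imwrite("pics/o_top.png",cv2.resize(T["pixels"][200:300,280:420,::-1],None,fx=5,fy=5,interpolation=cv2.INTER_CUBIC))
cv2.imwrite("pics/o_side.png",cv2.resize(S["pixels"][130:250,330:460,::-1],None,fx=5,fy=5,interpolation=cv2.INTER_CUBIC))
E
```

```text
t: 17.9
ee_pos: [0.4284, -0.0706, 0.0639]
tool_rot: [-2.533, 0.002, -1.094]
ft_force: [0.4, 0.0, -0.1]
gripper_width: 0.065
t 17.9 tcp [ 0.4284 -0.0706  0.0639] grasp loc [-0.3587 -0.1277  0.0705] rpy [-1.452e+02  1.000e-01 -6.270e+01] F [ 0.4  0.  -0.1] w 0.065
[-0.64 -0.46  2.53  0.71  0.91  0.05]
```

View pics/o_top.png

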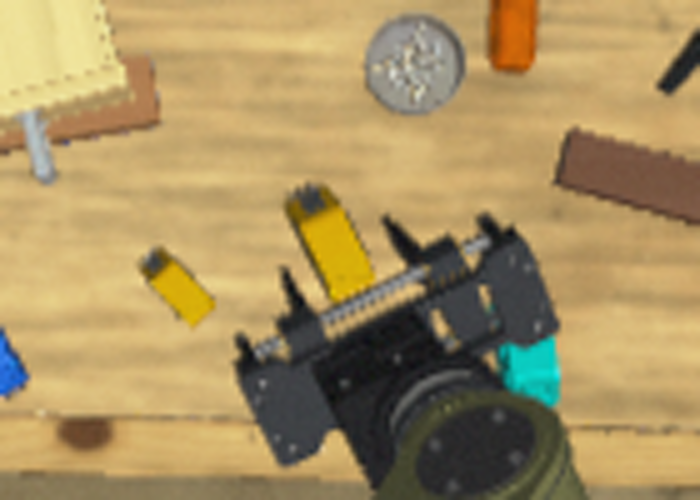

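View pics/o_side.png

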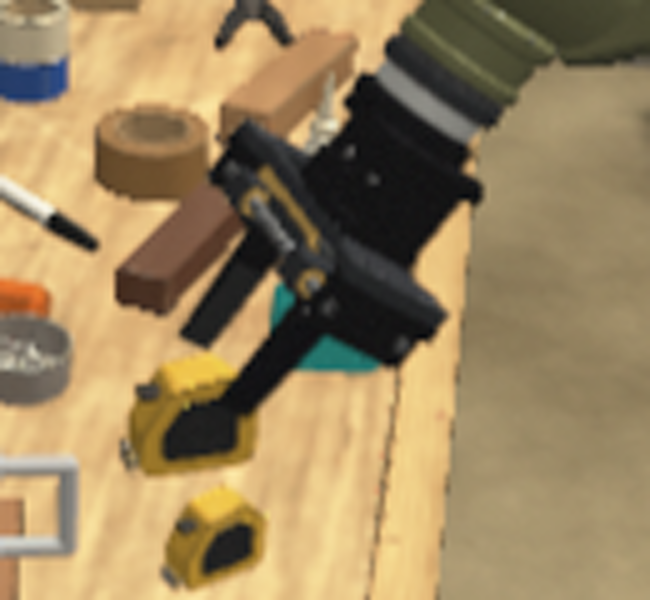

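Fingers straddle the tape, and the body clears the turquoise tape on the way forward. Finishing the descent.

```bash

python3 -m pendant '[{"grip":80,"translation":[0,0,0.02],"rotation":[0,0,0]},{"grip":80,"translation":[0,0,0.04],"rotation":[0,0,0]},{"grip":80,"translation":[0,0,0.058],"rotation":[0,0,0]},{"grip":80,"translation":[0,0,0.058],"rotation":[0,0,0]},{"grip":80,"translation":[0,0,0.058],"rotation":[0,0,0]}]' 30
python3 - <<'E'
from h import *
p,R=show(); print((p-.008*R[:,2]).round(4))
T=cal("top");S=cal("side")
cv2.imwrite("pics/p_top.png",cv2.resize(T["pixels"][200:300,280:420,::-1],None,fx=5,fy=5,interpolation=cv2.INTER_CUBIC))
cv2.imwrite("pics/p_side.png",cv2.resize(S["pixels"][150:250,330:440,::-1],None,fx=6,fy=6,interpolation=cv2.INTER_CUBIC))
E
```

```text
t: 18.42
ee_pos: [0.4441, -0.0649, 0.043]
tool_rot: [-2.531, -0.002, -1.097]
ft_force: [0.7, -0.2, 0.6]
gripper_width: 0.0652
t 18.42 tcp [ 0.4441 -0.0649  0.043 ] grasp loc [-0.3421 -0.1266  0.0496] rpy [-1.45e+02 -1.00e-01 -6.29e+01] F [ 0.7 -0.2  0.6] w 0.0652
[ 0.44   -0.067   0.0496]
```

View pics/p_top.png

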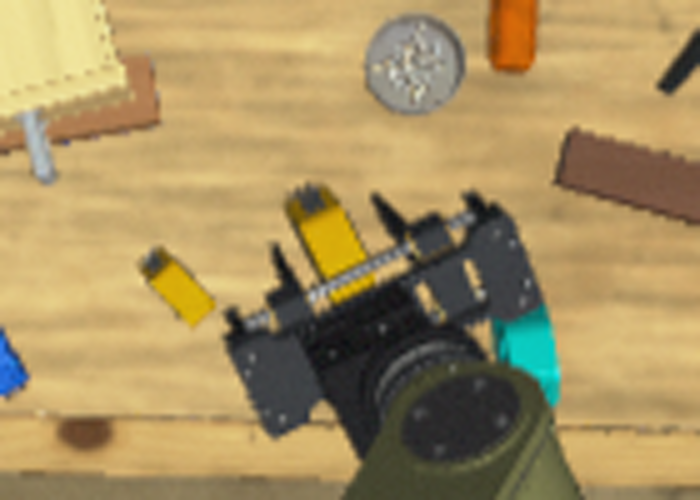

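View pics/p_side.png

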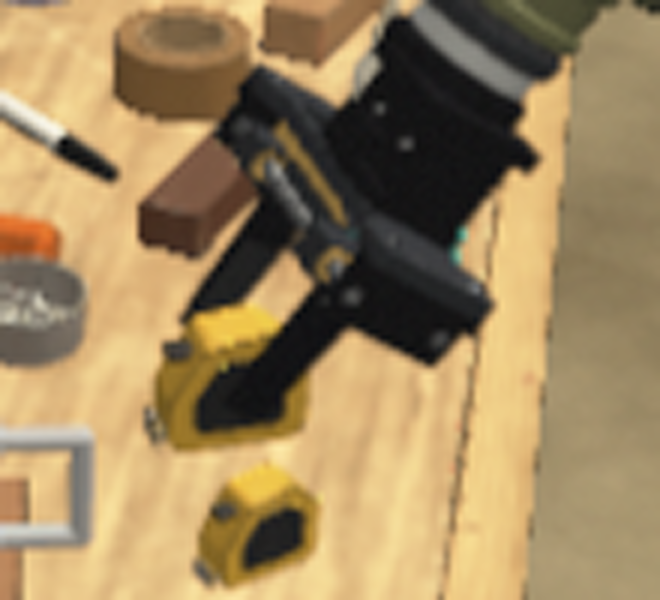

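```bash

python3 -m pendant '[{"grip":110,"translation":[0,0.004,0.006],"rotation":[0,0,0]},{"grip":130,"translation":[0,0.004,0.006],"rotation":[0,0,0]},{"grip":145,"translation":[0,0.004,0.006],"rotation":[0,0,0]},{"grip":160,"translation":[0,0.004,0.006],"rotation":[0,0,0]},{"grip":175,"translation":[0,0.004,0.006],"rotation":[0,0,0]},{"grip":190,"translation":[0,0.004,0.006],"rotation":[0,0,0]},{"grip":200,"translation":[0,0.004,0.006],"rotation":[0,0,0]},{"grip":200,"translation":[0,0.004,0.006],"rotation":[0,0,0]},{"grip":200,"translation":[0,0.004,0.006],"rotation":[0,0,0]}]' 30
python3 - <<'E'
from h import *
p,R=show(); print((p-.008*R[:,2]).round(4),R.T@[0,0,1])
E
```

```text
t: 19.27
ee_pos: [0.4439, -0.0643, 0.0388]
tool_rot: [-2.531, 0.0, -1.097]
ft_force: [-3.3, 0.6, 3.1]
gripper_width: 0.0298
t 19.27 tcp [ 0.4439 -0.0643  0.0388] grasp loc [-0.3421 -0.126   0.0454] rpy [-145.     0.   -62.9] F [-3.3  0.6  3.1] w 0.0298
[ 0.4399 -0.0664  0.0454] [-9.78779360e-05 -5.73148622e-01 -8.19451431e-01]
```

```bash

python3 -m pendant '[{"grip":210,"translation":[0,-0.012,-0.016],"rotation":[0,0,0]},{"grip":210,"translation":[0,-0.035,-0.05],"rotation":[0,0,0]},{"grip":210,"translation":[0,-0.07,-0.1],"rotation":[0,0,0]},{"grip":210,"translation":[0,-0.115,-0.164],"rotation":[0,0,0]},{"grip":210,"translation":[0,-0.15,-0.213],"rotation":[0,0,0]},{"grip":210,"translation":[0,-0.172,-0.246],"rotation":[0,0,0]},{"grip":210,"translation":[0,-0.172,-0.246],"rotation":[0,0,0]}]' 35
python3 - <<'E'
from h import *
p,R=show(); print((p-.008*R[:,2]).round(4),np.round(cur()[2]["joint_positions"],2))
T=cal("top");S=cal("side")
cv2.imwrite("pics/q_top.png",cv2.resize(T["pixels"][180:300,240:400,::-1],None,fx=5,fy=5,interpolation=cv2.INTER_CUBIC))
cv2.imwrite("pics/q_side.png",cv2.resize(S["pixels"][110:250,300:460,::-1],None,fx=4,fy=4,interpolation=cv2.INTER_CUBIC))
E
```

```text
t: 19.85
ee_pos: [0.446, -0.066, 0.1943]
tool_rot: [-2.527, -0.009, -1.098]
ft_force: [-0.3, -0.9, -2.0]
gripper_width: 0.0298
t 19.85 tcp [ 0.446  -0.066   0.1943] grasp loc [-0.3406 -0.1282  0.2008] rpy [-144.8   -0.5  -62.9] F [-0.3 -0.9 -2. ] w 0.0298
[ 0.4419 -0.0681  0.2008] [-0.59 -0.63  2.4   0.59  1.11  0.3 ]
```

View pics/q_top.png

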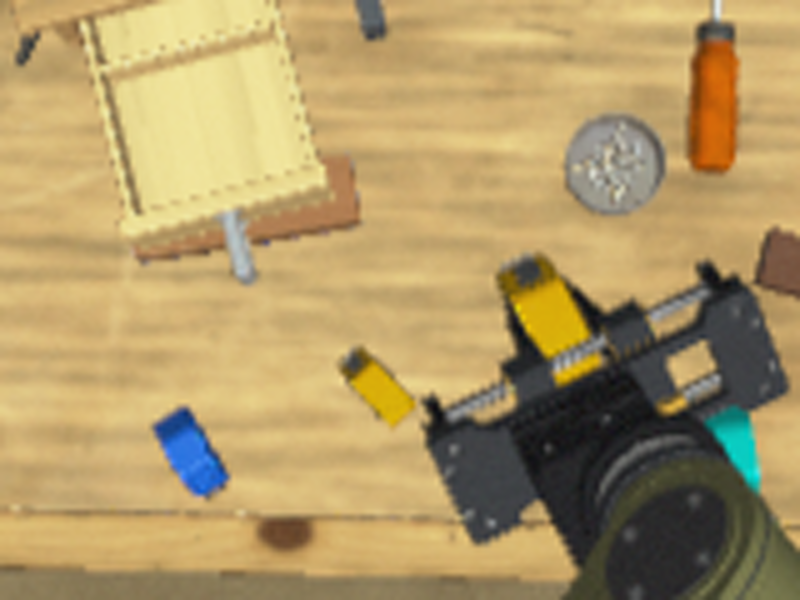

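View pics/q_side.png

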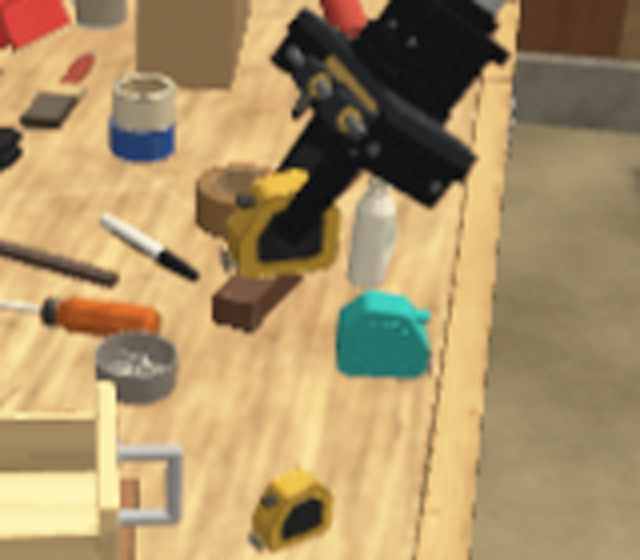

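The tape is lifted and upright in the jaws. Checking the compartment against the predicted overlay before placing.

```bash
python3 - <<'E'
from h import *
T=cal("top");S=cal("side")
c=np.array([-.163,.034,.058])
def rect(z,sx=.0475,sy=.055): return [W(c+[a*sx,b*sy,z]) for a,b in((1,1),(1,-1),(-1,-1),(-1,1),(1,1))]
for n,C,(x,y,w,h) in(("top",T,(240,160,100,80)),("side",S,(250,180,110,90))):
    s=7;im=np.ascontiguousarray(cv2.resize(C["pixels"][y:y+h,x:x+w,::-1],None,fx=s,fy=s,interpolation=cv2.INTER_CUBIC))
    for z,col in((0,(0,0,255)),(.045,(255,0,0))): cv2.polylines(im,[((proj(C,np.array(rect(z)))-[x,y]+.5)*s).astype(int)],False,col,1)
    cv2.imwrite(f"pics/r_{n}.png",im)
F=np.diag([-1,-1,1.]);R1=Rt(35)@F
show(); a,_=go(W([-.163,.034,.2054]),R1); go(W([-.163,.034,.1074]),R1,a,R1)
E
```

```text
t 20.05 tcp [ 0.4426 -0.0638  0.1855] grasp loc [-0.3432 -0.1252  0.192 ] rpy [-145.2    0.2  -62.9] F [-0.9  0.5 -3.9] w 0.0299
([-0.2433, -0.3546, 0.2146], [0.004, 0.1057, 0.1464], 'rows>=', np.float64(5.8))
([0.0, 0.1124, 0.1606], [0.0, 0.0, 0.0], 'rows>=', np.float64(2.4))
```

View pics/r_top.png

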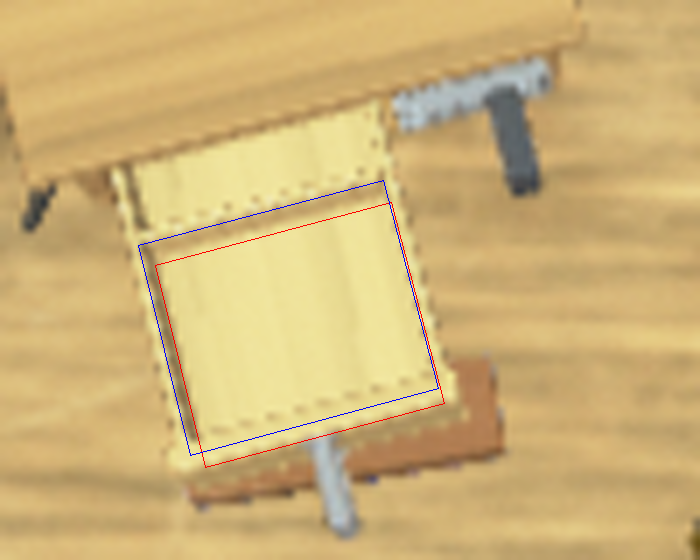

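View pics/r_side.png

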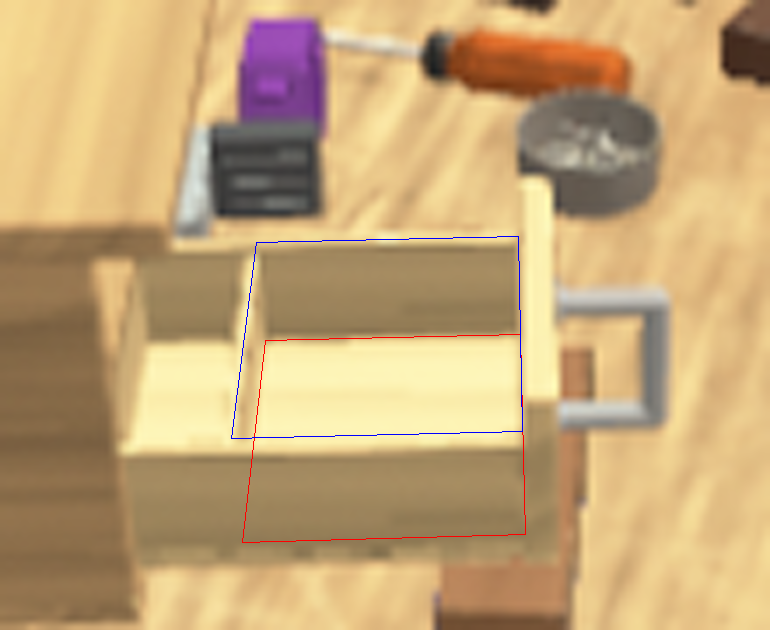

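```bash

python3 -m pendant '[{"grip":210,"translation":[-0.01,-0.04,0],"rotation":[0,0,0]},{"grip":210,"translation":[-0.05,-0.11,0.03],"rotation":[0.001,0.02,0.03]},{"grip":210,"translation":[-0.1,-0.17,0.08],"rotation":[0.002,0.04,0.06]},{"grip":210,"translation":[-0.15,-0.23,0.125],"rotation":[0.003,0.065,0.09]},{"grip":210,"translation":[-0.2,-0.29,0.17],"rotation":[0.004,0.09,0.12]},{"grip":210,"translation":[-0.23,-0.335,0.2],"rotation":[0.004,0.1057,0.1464]},{"grip":210,"translation":[-0.2433,-0.3546,0.2146],"rotation":[0.004,0.1057,0.1464]},{"grip":210,"translation":[-0.2433,-0.3546,0.2146],"rotation":[0.004,0.1057,0.1464]},{"grip":210,"translation":[-0.2433,-0.3546,0.2146],"rotation":[0.004,0.1057,0.1464]}]' 35
python3 - <<'E'
from h import *
p,R=show()
T=cal("top");S=cal("side")
cv2.imwrite("pics/u_top.png",cv2.resize(T["pixels"][140:260,230:350,::-1],None,fx=5,fy=5,interpolation=cv2.INTER_CUBIC))
cv2.imwrite("pics/u_side.png",cv2.resize(S["pixels"][130:250,240:370,::-1],None,fx=5,fy=5,interpolation=cv2.INTER_CUBIC))
F=np.diag([-1,-1,1.]);R1=Rt(35)@F
go(W([-.163,.034,.2054]),R1);go(W([-.163,.034,.1074]),R1)
E
```

```text
t: 20.8
ee_pos: [0.571, 0.1393, 0.1981]
tool_rot: [-2.534, -0.002, -1.284]
ft_force: [-0.1, -1.0, -2.9]
gripper_width: 0.0296
t 20.8 tcp [0.571  0.1393 0.1981] grasp loc [-0.1631  0.0347  0.2046] rpy [-1.452e+02 -1.000e-01 -7.360e+01] F [-0.1 -1.  -2.9] w 0.0296
([-0.0022, -0.0001, 0.0013], [0.0009, -0.002, 0.0008], 'rows>=', np.float64(0.0))
([-0.0027, 0.1122, 0.162], [0.0009, -0.002, 0.0008], 'rows>=', np.float64(2.4))
```

View pics/u_top.png

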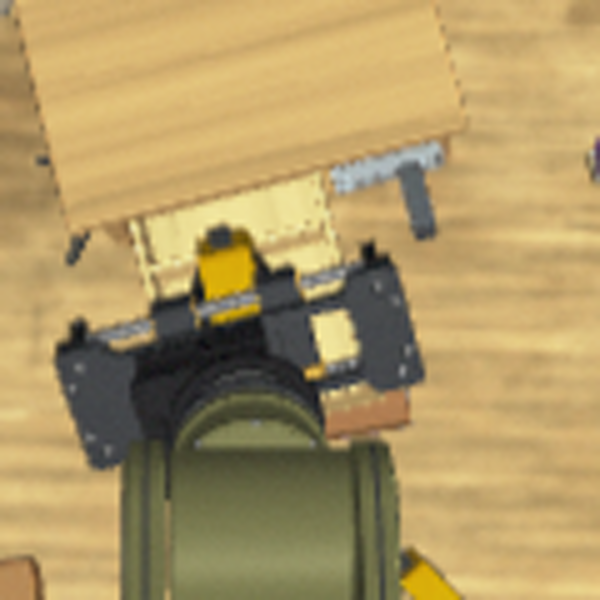

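View pics/u_side.png

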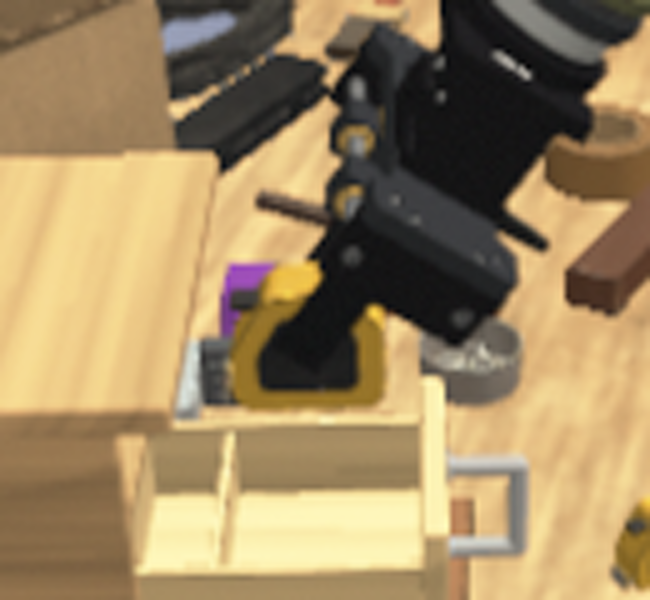

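```bash

python3 -m pendant '[{"grip":210,"translation":[-0.0015,0.017,0.025],"rotation":[0,0,0]},{"grip":210,"translation":[-0.0015,0.035,0.05],"rotation":[0,0,0]},{"grip":210,"translation":[-0.0015,0.053,0.076],"rotation":[0,0,0]},{"grip":210,"translation":[-0.0015,0.07,0.1],"rotation":[0,0,0]},{"grip":210,"translation":[-0.0015,0.08,0.115],"rotation":[0,0,0]},{"grip":210,"translation":[-0.0015,0.08,0.115],"rotation":[0,0,0]},{"grip":210,"translation":[-0.0015,0.08,0.115],"rotation":[0,0,0]}]' 35
python3 - <<'E'
from h import *
p,R=show()
T=cal("top");S=cal("side")
cv2.imwrite("pics/v_top.png",cv2.resize(T["pixels"][140:260,230:350,::-1],None,fx=5,fy=5,interpolation=cv2.INTER_CUBIC))
cv2.imwrite("pics/v_side.png",cv2.resize(S["pixels"][160:260,250:350,::-1],None,fx=6,fy=6,interpolation=cv2.INTER_CUBIC))
F=np.diag([-1,-1,1.]);R1=Rt(35)@F
go(W([-.163,.034,.1074]),R1)
E
```

```text
t: 21.48
ee_pos: [0.5725, 0.1377, 0.1316]
tool_rot: [-2.528, -0.003, -1.289]
ft_force: [0.0, -1.1, -2.0]
gripper_width: 0.0296
t 21.48 tcp [0.5725 0.1377 0.1316] grasp loc [-0.1621  0.0327  0.1382] rpy [-144.8   -0.2  -73.8] F [ 0.  -1.1 -2. ] w 0.0296
([-0.0025, 0.0417, 0.0512], [-0.0057, -0.0034, 0.0008], 'rows>=', np.float64(0.8))
```

View pics/v_top.png

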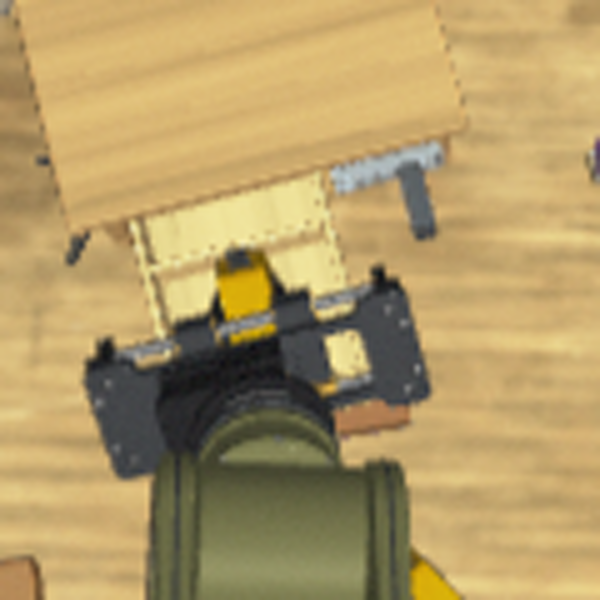

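View pics/v_side.png

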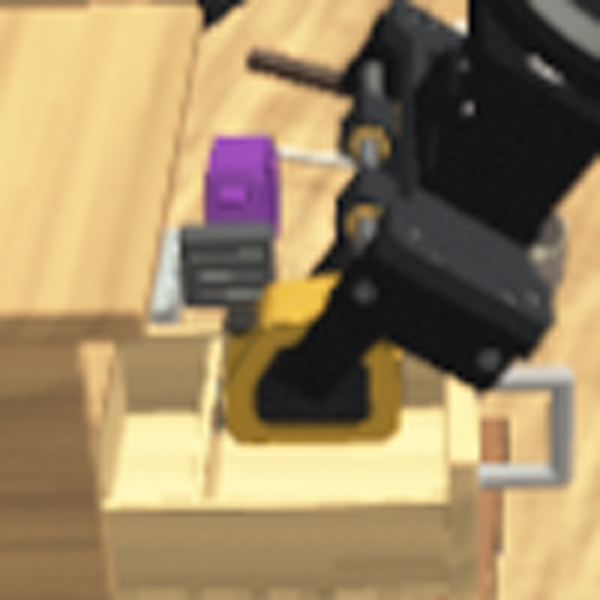

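```bash
python3 - <<'E'
from h import *
S=cal("side")
for x in(-.1155,-.163+.035,-.163-.035,-.2105): print(x,((proj(S,W([x,.034+.0165,.0935]))-[250,160]+.5)*6).round(0), ((proj(S,W([x,.034+.0165,.0935+.03]))-[250,160]+.5)*6).round(0))
E
```

```text
-0.1155 [208. 452.] [202. 392.]
-0.128 [240. 451.] [234. 391.]
-0.198 [416. 447.] [414. 387.]
-0.2105 [447. 446.] [446. 386.]
```

The tape is about 4 mm too far back, so I'll shift it forward while lowering to just above the floor.

```bash

python3 -m pendant '[{"grip":210,"translation":[-0.001,0.016,0.01],"rotation":[-0.003,-0.002,0]},{"grip":210,"translation":[-0.002,0.027,0.02],"rotation":[-0.0057,-0.003,0]},{"grip":210,"translation":[-0.0025,0.036,0.032],"rotation":[-0.0057,-0.003,0]},{"grip":210,"translation":[-0.0025,0.044,0.041],"rotation":[-0.0057,-0.003,0]},{"grip":210,"translation":[-0.0025,0.047,0.0455],"rotation":[-0.0057,-0.003,0]},{"grip":210,"translation":[-0.0025,0.047,0.0455],"rotation":[-0.0057,-0.003,0]},{"grip":210,"translation":[-0.0025,0.047,0.0455],"rotation":[-0.0057,-0.003,0]}]' 35
python3 - <<'E'
from h import *
p,R=show()
S=cal("side");T=cal("top")
cv2.imwrite("pics/w_side.png",cv2.resize(S["pixels"][160:260,250:350,::-1],None,fx=6,fy=6,interpolation=cv2.INTER_CUBIC))
cv2.imwrite("pics/w_top.png",cv2.resize(T["pixels"][150:250,240:340,::-1],None,fx=6,fy=6,interpolation=cv2.INTER_CUBIC))
E
```

```text
t: 22.22
ee_pos: [0.5667, 0.1381, 0.0998]
tool_rot: [-2.533, -0.0, -1.285]
ft_force: [0.3, 0.5, -3.1]
gripper_width: 0.0297
t 22.22 tcp [0.5667 0.1381 0.0998] grasp loc [-0.1675  0.0348  0.1064] rpy [-145.1   -0.   -73.6] F [ 0.3  0.5 -3.1] w 0.0297
```

View pics/w_side.png

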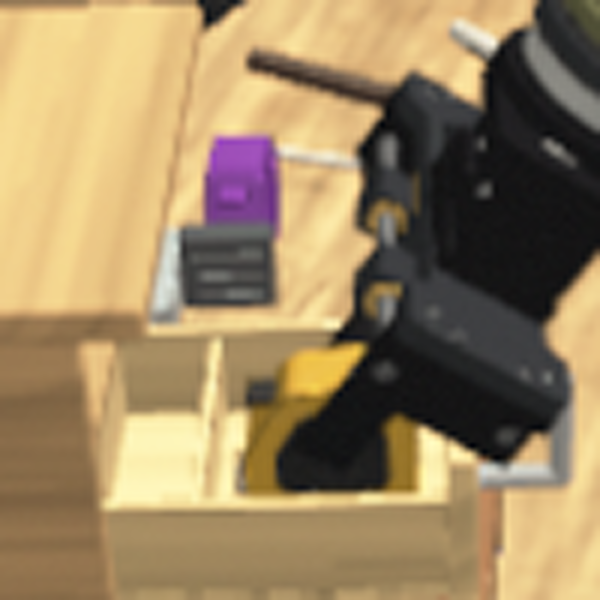

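View pics/w_top.png

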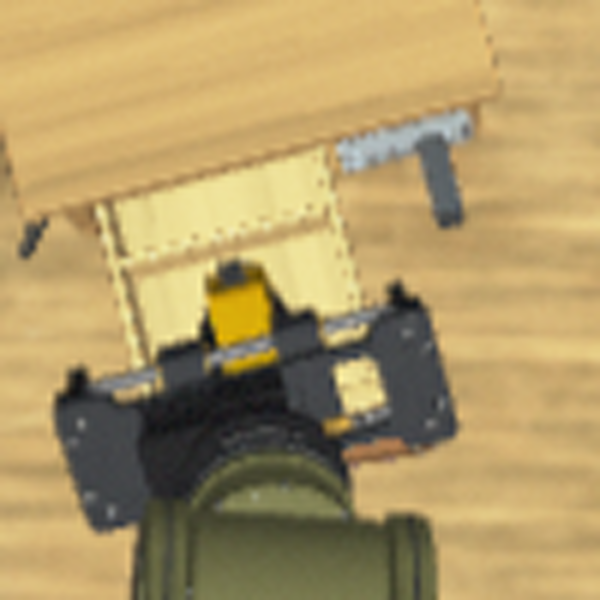

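```bash

python3 -m pendant '[{"grip":210,"translation":[0,0.0012,0.0016],"rotation":[0,0,0]},{"grip":210,"translation":[0,0.0023,0.0032],"rotation":[0,0,0]},{"grip":210,"translation":[0,0.0023,0.0032],"rotation":[0,0,0]},{"grip":210,"translation":[0,0.0023,0.0032],"rotation":[0,0,0]}]' 
python3 -c "
from h import *
show()"
```

```text
t: 22.65
ee_pos: [0.5668, 0.138, 0.0983]
tool_rot: [-2.533, -0.001, -1.285]
ft_force: [-0.2, 0.3, -3.2]
gripper_width: 0.0299
t 22.65 tcp [0.5668 0.138  0.0983] grasp loc [-0.1675  0.0347  0.1049] rpy [-145.1   -0.   -73.6] F [-0.2  0.3 -3.2] w 0.0299
```

```bash

python3 -m pendant '[{"grip":210,"translation":[0,0.0012,0.0016],"rotation":[0,0,0]},{"grip":210,"translation":[0,0.0018,0.0025],"rotation":[0,0,0]},{"grip":210,"translation":[0,0.0018,0.0025],"rotation":[0,0,0]},{"grip":210,"translation":[0,0.0018,0.0025],"rotation":[0,0,0]}]' 
python3 -c "
from h import *
show()"
```

```text
t: 22.98
ee_pos: [0.5669, 0.138, 0.0969]
tool_rot: [-2.532, -0.001, -1.285]
ft_force: [0.3, 0.7, -2.9]
gripper_width: 0.0298
t 22.98 tcp [0.5669 0.138  0.0969] grasp loc [-0.1674  0.0346  0.1034] rpy [-145.1   -0.   -73.6] F [ 0.3  0.7 -2.9] w 0.0298
```

```bash

python3 -m pendant '[{"grip":210,"translation":[0,0.0012,0.0016],"rotation":[0,0,0]},{"grip":210,"translation":[0,0.0012,0.0016],"rotation":[0,0,0]},{"grip":210,"translation":[0,0.0012,0.0016],"rotation":[0,0,0]}]' 
python3 -m pendant '[{"grip":210,"translation":[0,0.0012,0.0016],"rotation":[0,0,0]},{"grip":210,"translation":[0,0.0012,0.0016],"rotation":[0,0,0]},{"grip":210,"translation":[0,0.0012,0.0016],"rotation":[0,0,0]}]' 

```

```text
t: 23.23
ee_pos: [0.5676, 0.1382, 0.0969]
tool_rot: [-2.531, -0.001, -1.285]
ft_force: [-0.7, 1.2, 1.9]
gripper_width: 0.0299
t: 23.48
ee_pos: [0.5682, 0.1383, 0.0968]
tool_rot: [-2.529, -0.001, -1.286]
ft_force: [-1.2, 1.7, 5.8]
gripper_width: 0.0299
```

The tape is on the floor: the vertical force rose from −3 to +6 N. Easing off 1 mm, then opening slowly.

```bash

python3 -m pendant '[{"grip":210,"translation":[0,-0.001,-0.0014],"rotation":[0,0,0]},{"grip":210,"translation":[0,-0.001,-0.0014],"rotation":[0,0,0]},{"grip":165,"translation":[0,-0.001,-0.0014],"rotation":[0,0,0]},{"grip":155,"translation":[0,-0.001,-0.0014],"rotation":[0,0,0]},{"grip":145,"translation":[0,-0.001,-0.0014],"rotation":[0,0,0]},{"grip":130,"translation":[0,-0.001,-0.0014],"rotation":[0,0,0]},{"grip":130,"translation":[0,-0.001,-0.0014],"rotation":[0,0,0]},{"grip":130,"translation":[0,-0.001,-0.0014],"rotation":[0,0,0]}]' 10
python3 - <<'E'
from h import *
p,R=show()
S=cal("side");T=cal("top")
cv2.imwrite("pics/x_side.png",cv2.resize(S["pixels"][160:260,250:350,::-1],None,fx=6,fy=6,interpolation=cv2.INTER_CUBIC))
cv2.imwrite("pics/x_top.png",cv2.resize(T["pixels"][150:250,240:340,::-1],None,fx=6,fy=6,interpolation=cv2.INTER_CUBIC))
E
```

```text
t: 24.15
ee_pos: [0.5664, 0.138, 0.0951]
tool_rot: [-2.534, -0.0, -1.285]
ft_force: [-0.3, 0.1, 0.1]
gripper_width: 0.0463
t 24.15 tcp [0.5664 0.138  0.0951] grasp loc [-0.1679  0.0347  0.1017] rpy [-145.2   -0.   -73.6] F [-0.3  0.1  0.1] w 0.0463
```

View pics/x_side.png

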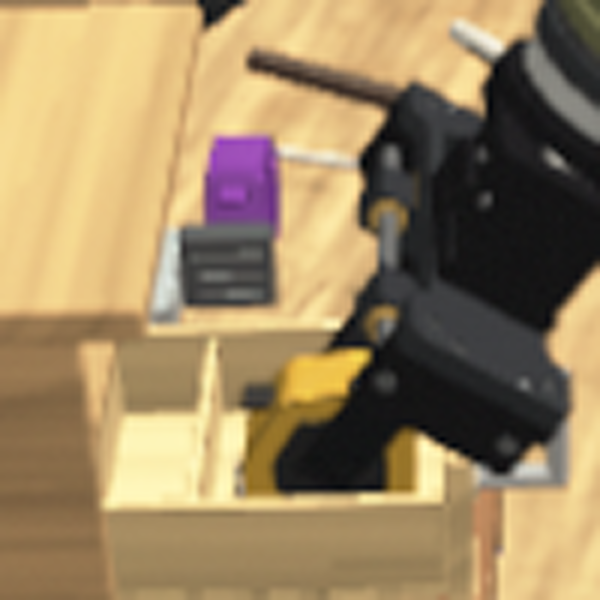

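View pics/x_top.png

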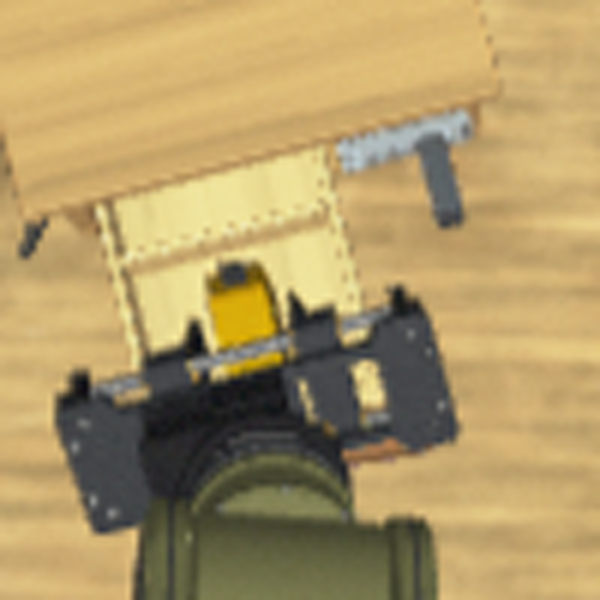

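```bash

python3 -m pendant '[{"grip":130,"translation":[0,-0.004,-0.02],"rotation":[0,0,0]},{"grip":130,"translation":[0,-0.008,-0.05],"rotation":[0,0,0]},{"grip":130,"translation":[0,-0.01,-0.1],"rotation":[0,0,0]},{"grip":130,"translation":[0,-0.01,-0.17],"rotation":[0,0,0]},{"grip":130,"translation":[0,-0.02,-0.25],"rotation":[0,0,0]},{"grip":130,"translation":[0,-0.03,-0.33],"rotation":[0,0,0]},{"grip":130,"translation":[0,-0.04,-0.4],"rotation":[0,0,0]},{"grip":130,"translation":[0,-0.04,-0.4],"rotation":[0,0,0]},{"grip":130,"translation":[0,-0.04,-0.4],"rotation":[0,0,0]},{"grip":130,"translation":[0,-0.04,-0.4],"rotation":[0,0,0]}]' 10
python3 - <<'E'
from h import *
p,R=show()
S=cal("side");T=cal("top")
cv2.imwrite("pics/y_side.png",cv2.resize(S["pixels"][150:290,230:430,::-1],None,fx=4,fy=4,interpolation=cv2.INTER_CUBIC))
cv2.imwrite("pics/y_top.png",cv2.resize(T["pixels"][120:300,230:450,::-1],None,fx=3.3,fy=3.3,interpolation=cv2.INTER_CUBIC))
a=cv2.imread("pics/j_side.png");b=cv2.resize(S["pixels"][160:260,230:360,::-1],None,fx=5,fy=5,interpolation=cv2.INTER_CUBIC)
t=a[210:400,440:520];m=cv2.matchTemplate(np.ascontiguousarray(b[190:420,400:560]),t,cv2.TM_CCOEFF_NORMED);print("drawer front shift side px",(np.array(cv2.minMaxLoc(m)[3])-[40,20])/5,m.max())
A=cv2.resize(cv2.imread("pics/side0.png"),None,fx=4,fy=4,interpolation=cv2.INTER_CUBIC);B=cv2.resize(np.ascontiguousarray(S["pixels"][:,:,::-1]),None,fx=4,fy=4,interpolation=cv2.INTER_CUBIC)
x,y,w,h=280,203,16,15
m=cv2.matchTemplate(B[(y-25)*4:(y+h+25)*4,(x-25)*4:(x+w+25)*4],A[y*4:(y+h)*4,x*4:(x+w)*4],cv2.TM_CCOEFF_NORMED);print("knob",np.array(cv2.minMaxLoc(m)[3])/4-25)
E
```

```text
t: 25.08
ee_pos: [0.4724, 0.1104, 0.2706]
tool_rot: [-2.533, -0.001, -1.285]
ft_force: [0.9, 0.2, 0.1]
gripper_width: 0.0468
t 25.08 tcp [0.4724 0.1104 0.2706] grasp loc [-0.2658  0.0347  0.2771] rpy [-145.2   -0.   -73.6] F [0.9 0.2 0.1] w 0.0468
drawer front shift side px [-0.4  0. ] 0.8731823
knob [ 0.75 -6.25]
```

View pics/y_side.png

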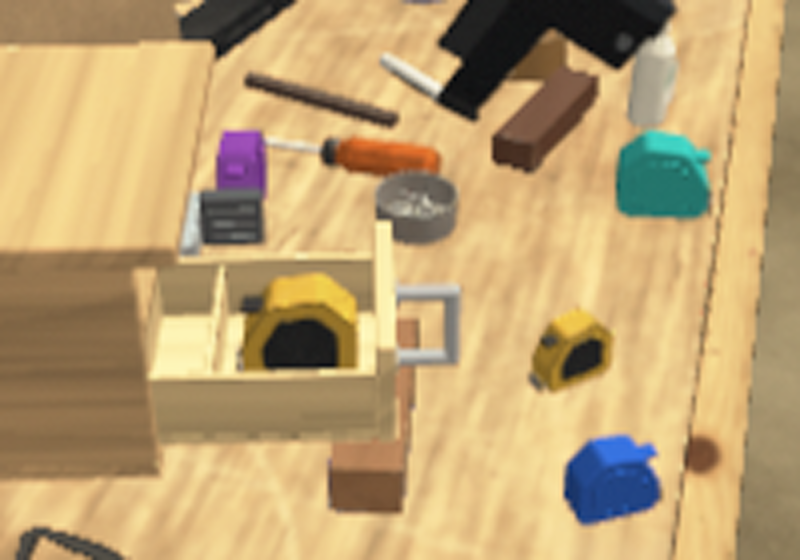

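View pics/y_top.png

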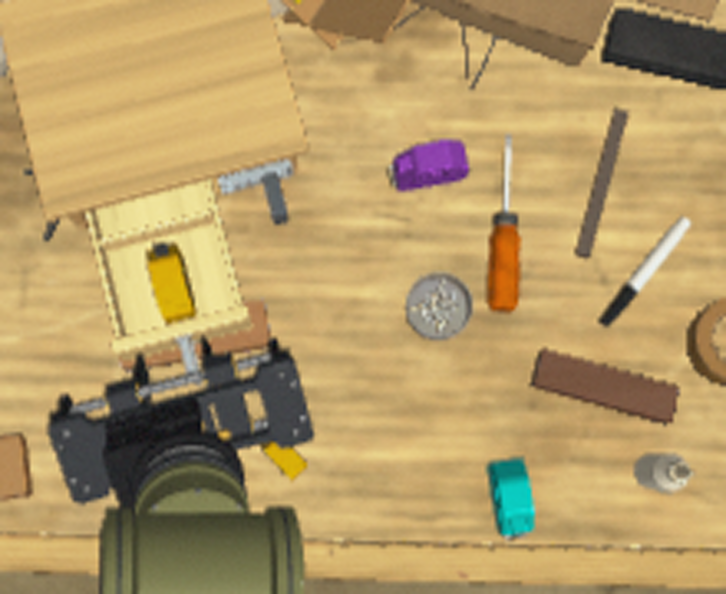

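```bash
python3 - <<'E'
from h import *
S=cal("side");T=cal("top")
cs=[cv2.cvtColor(np.ascontiguousarray(S["pixels"][160:260,230:360,::-1]),cv2.COLOR_BGR2GRAY)]
b=cv2.resize(np.ascontiguousarray(S["pixels"][160:260,230:360,::-1]),None,fx=5,fy=5,interpolation=cv2.INTER_CUBIC)
for n in("i","j"):
  a=cv2.imread(f"pics/{n}_side.png")
  for nm,(x,y,w,h) in {"handle":(500,295,80,30),"front":(465,225,35,60),"front-low":(470,300,30,85),"divider":(262,280,30,60),"board":(150,150,130,140),"tin":(470,165,105,60)}.items():
    m=cv2.matchTemplate(b[y-15:y+h+15,x-15:x+w+15],a[y:y+h,x:x+w],cv2.TM_CCOEFF_NORMED);l=cv2.minMaxLoc(m);print(n,nm,(np.array(l[3])-15)/5,round(l[1],3))
b=cv2.resize(np.ascontiguousarray(S["pixels"][130:250,240:370,::-1]),None,fx=5,fy=5,interpolation=cv2.INTER_CUBIC);a=cv2.imread("pics/u_side.png")
for nm,(x,y,w,h) in {"handle":(450,445,80,115),"divider":(210,430,35,60),"front":(415,380,40,60)}.items():
    m=cv2.matchTemplate(b[y-15:y+h+15,x-15:x+w+15],a[y:y+h,x:x+w],cv2.TM_CCOEFF_NORMED);l=cv2.minMaxLoc(m);print("u",nm,(np.array(l[3])-15)/5,round(l[1],3))
E
```

```text
i handle [-0.8  0. ] 0.969
i front [-0.8 -0.2] 0.969
i front-low [-0.8 -0.2] 0.858
i divider [-0.6  0.2] 0.948
i board [0. 0.] 0.999
i tin [0. 0.] 0.999
j handle [-0.6  0. ] 0.993
j front [-0.8 -0.2] 0.97
j front-low [-0.8 -0.2] 0.865
j divider [-0.6  0.2] 0.949
j board [0. 0.] 0.999
j tin [0. 0.] 0.999
u handle [-0.4  0. ] 0.979
u divider [-0.6  0.2] 0.951
u front [-0.8 -0.2] 0.979
```

The tape stands upright in the front compartment, but the side view shows the drawer crept in about 1.5 mm during the placing. I'll regrip the handle and gently pull it back to the stop.

```bash
python3 - <<'E'
from h import *
show();F=np.diag([-1,-1,1.]);R1=Rt(35)@F
h=np.array([-.2562,.034,.089]); 
pre=W(h)-.1*R1[:,2]; a,_=go(pre,R1); go(W(h),R1,a,R1)
E
```

```text
t 25.28 tcp [0.4722 0.1106 0.2685] grasp loc [-0.266   0.0348  0.275 ] rpy [-145.4    0.   -73.6] F [ 0.2 -0.5  0.3] w 0.0468
([0.0016, 0.1966, 0.1172], [0.006, 0.0013, 0.001], 'rows>=', np.float64(2.7))
([-0.0, -0.0, 0.2], [0.0, 0.0, 0.0], 'rows>=', np.float64(2.4))
```

```bash

python3 -m pendant '[{"grip":140,"translation":[0,0.06,0.02],"rotation":[0.003,0,0]},{"grip":140,"translation":[0.001,0.12,0.06],"rotation":[0.006,0.001,0.001]},{"grip":140,"translation":[0.0016,0.17,0.1],"rotation":[0.006,0.001,0.001]},{"grip":140,"translation":[0.0016,0.1966,0.117],"rotation":[0.006,0.001,0.001]},{"grip":140,"translation":[0.0016,0.1966,0.117],"rotation":[0.006,0.001,0.001]},{"grip":140,"translation":[0.0016,0.1966,0.117],"rotation":[0.006,0.001,0.001]}]' 10
python3 - <<'E'
from h import *
show();F=np.diag([-1,-1,1.]);R1=Rt(35)@F
h=np.array([-.2562,.034,.089]);go(W(h),R1)
T=cal("top")
cv2.imwrite("pics/aa_top.png",cv2.resize(T["pixels"][170:270,240:360,::-1],None,fx=5,fy=5,interpolation=cv2.INTER_CUBIC))
E
```

```text
t: 25.78
ee_pos: [0.4271, 0.0964, 0.1653]
tool_rot: [-2.529, 0.0, -1.287]
ft_force: [-0.0, 0.2, 0.3]
gripper_width: 0.0429
t 25.78 tcp [0.4271 0.0964 0.1653] grasp loc [-0.3133  0.0338  0.1718] rpy [-144.9    0.   -73.7] F [-0.   0.2  0.3] w 0.0429
([-0.0004, 0.0019, 0.2012], [-0.0016, -0.0001, -0.0003], 'rows>=', np.float64(2.4))
```

View pics/aa_top.png

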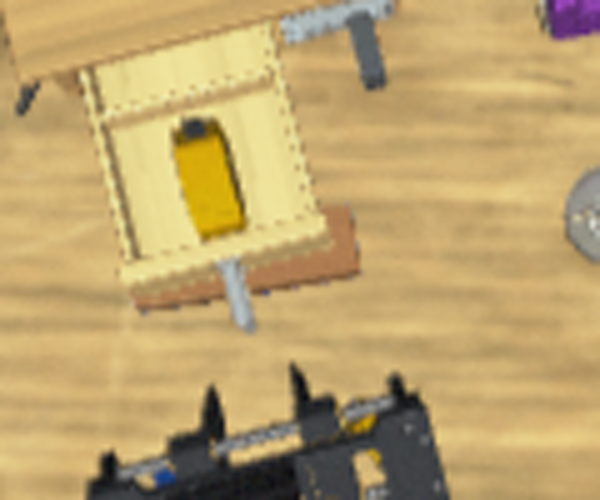

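```bash

python3 -m pendant '[{"grip":140,"translation":[0,0.001,0.05],"rotation":[0,0,0]},{"grip":140,"translation":[0,0.002,0.1],"rotation":[0,0,0]},{"grip":140,"translation":[0,0.002,0.15],"rotation":[0,0,0]},{"grip":140,"translation":[0,0.002,0.185],"rotation":[0,0,0]},{"grip":140,"translation":[0,0.002,0.198],"rotation":[0,0,0]},{"grip":140,"translation":[0,0.002,0.198],"rotation":[0,0,0]},{"grip":200,"translation":[0,0.002,0.198],"rotation":[0,0,0]},{"grip":225,"translation":[0,0.002,0.198],"rotation":[0,0,0]},{"grip":245,"translation":[0,0.002,0.198],"rotation":[0,0,0]},{"grip":245,"translation":[0,0.002,0.198],"rotation":[0,0,0]},{"grip":245,"translation":[0,0.002,0.198],"rotation":[0,0,0]}]' 30
python3 -m pendant '[{"grip":245,"translation":[0,0.0025,-0.0017],"rotation":[0,0,0]},{"grip":245,"translation":[0,0.005,-0.0034],"rotation":[0,0,0]},{"grip":245,"translation":[0,0.0075,-0.005],"rotation":[0,0,0]},{"grip":245,"translation":[0,0.0075,-0.005],"rotation":[0,0,0]},{"grip":245,"translation":[0,0.0075,-0.005],"rotation":[0,0,0]}]' 30
python3 -c "
from h import *
show()"
```

```text
t: 26.75
ee_pos: [0.482, 0.112, 0.0865]
tool_rot: [-2.525, -0.001, -1.287]
ft_force: [0.2, -1.0, 0.3]
gripper_width: 0.015
t: 27.17
ee_pos: [0.4785, 0.1121, 0.0865]
tool_rot: [-2.522, 0.002, -1.288]
ft_force: [17.4, 14.6, -11.3]
gripper_width: 0.0091
t 27.17 tcp [0.4785 0.1121 0.0865] grasp loc [-0.2596  0.0345  0.093 ] rpy [-1.445e+02  1.000e-01 -7.380e+01] F [ 17.4  14.6 -11.3] w 0.0091
```

```bash

python3 -m pendant '[{"grip":220,"translation":[0,0,0],"rotation":[0,0,0]},{"grip":190,"translation":[0,0,0],"rotation":[0,0,0]},{"grip":150,"translation":[0,0,0],"rotation":[0,0,0]},{"grip":130,"translation":[0,0,0],"rotation":[0,0,0]},{"grip":130,"translation":[0,0,0],"rotation":[0,0,0]},{"grip":130,"translation":[0,0.03,-0.03],"rotation":[0,0,0]},{"grip":130,"translation":[0,0.05,-0.06],"rotation":[0,0,0]},{"grip":130,"translation":[0,0.05,-0.13],"rotation":[0,0,0]},{"grip":130,"translation":[0,0.03,-0.2],"rotation":[0,0,0]},{"grip":130,"translation":[0,0.0,-0.26],"rotation":[0,0,0]},{"grip":130,"translation":[0,0.0,-0.26],"rotation":[0,0,0]},{"grip":130,"translation":[0,0.0,-0.26],"rotation":[0,0,0]}]' 30
python3 - <<'E'
from h import *
show()
S=cal("side");T=cal("top")
def cmp(tag,C,f,off,reg,s):
  x0,y0,w0,h0=off
  b=cv2.resize(np.ascontiguousarray(C["pixels"][y0:y0+h0,x0:x0+w0,::-1]),None,fx=s,fy=s,interpolation=cv2.INTER_CUBIC);a=cv2.imread(f)
  for nm,(x,y,w,h) in reg.items():
    m=cv2.matchTemplate(b[y-15:y+h+15,x-15:x+w+15],a[y:y+h,x:x+w],cv2.TM_CCOEFF_NORMED);l=cv2.minMaxLoc(m);print(tag,nm,(np.array(l[3])-15)/s,round(l[1],3))
cmp("j",S,"pics/j_side.png",(230,160,130,100),{"handle":(500,295,80,30),"front":(465,225,35,60),"divider":(262,280,30,60),"board":(150,150,130,140)},5)
cmp("u",S,"pics/u_side.png",(240,130,130,120),{"handle":(450,445,80,115),"front":(415,380,40,60)},5)
cv2.imwrite("pics/z_side.png",cv2.resize(S["pixels"][150:290,230:430,::-1],None,fx=4,fy=4,interpolation=cv2.INTER_CUBIC))
cv2.imwrite("pics/z_top.png",T["pixels"][:,:,::-1])
E
```

```text
t: 28.17
ee_pos: [0.4065, 0.0896, 0.1953]
tool_rot: [-2.52, -0.003, -1.287]
ft_force: [0.3, 0.6, -0.6]
gripper_width: 0.0466
t 28.17 tcp [0.4065 0.0896 0.1953] grasp loc [-0.335   0.0331  0.2018] rpy [-144.4   -0.2  -73.8] F [ 0.3  0.6 -0.6] w 0.0466
j handle [0. 0.] 0.998
j front [0. 0.] 1.0
j divider [0. 0.] 1.0
j board [0. 0.] 1.0
u handle [0. 0.] 0.994
u front [0. 0.] 0.995
```

View pics/z_side.png

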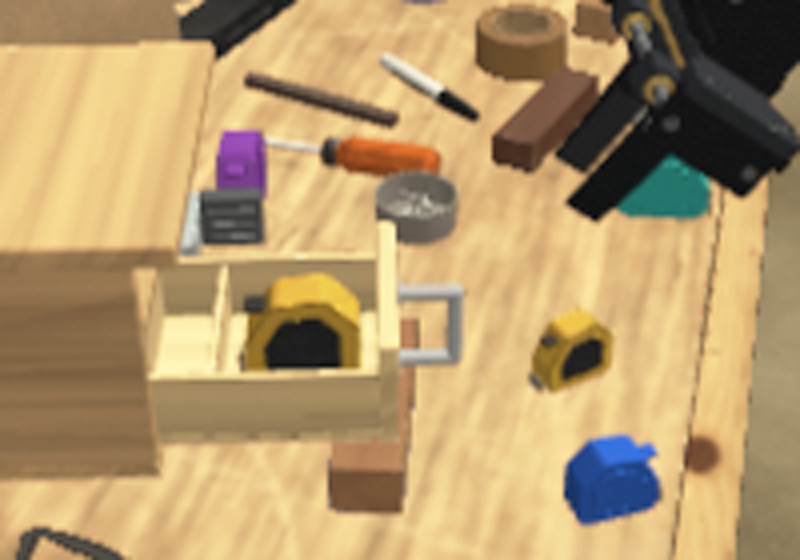

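View pics/z_top.png

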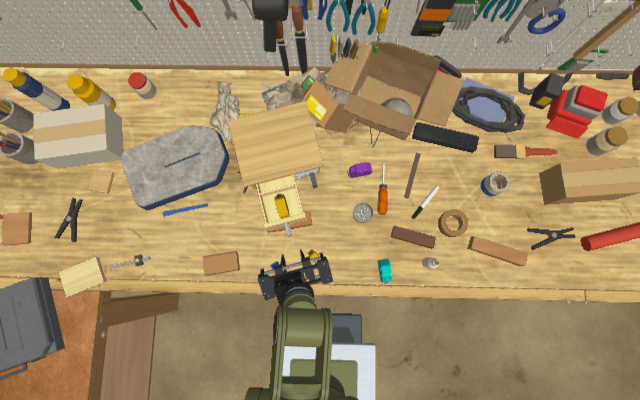

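The drawer matches its at-stop picture exactly and the gripper is clear. One last check on the bystanders and the knob, then I'll hand in.

```bash
python3 - <<'E'
from h import *
T=cal("top");a=cv2.imread("pics/top0.png");b=np.ascontiguousarray(T["pixels"][:,:,::-1])
for nm,(x,y,w,h) in {"tin":(350,200,26,26),"screwdriver":(374,160,18,58),"glue":(420,252,22,20),"block?dark":(388,223,52,25),"block right end":(300,210,14,14),"teal":(374,256,22,30),"purple":(346,160,30,22),"block left":(200,248,45,28)}.items():
    B,A=[cv2.resize(i,None,fx=4,fy=4,interpolation=cv2.INTER_CUBIC) for i in (b[y-5:y+h+5,x-5:x+w+5],a[y:y+h,x:x+w])]
    m=cv2.matchTemplate(B,A,cv2.TM_CCOEFF_NORMED);l=cv2.minMaxLoc(m);print(nm,np.array(l[3])/4-5,round(l[1],3))
s=manip.read_state();print(s["t"],np.round(s["ft_force"],1),np.abs(s["dq"]).max().round(3))
print(manip.job_done())
E
```

```text
tin [0. 0.] 0.998
screwdriver [0. 0.] 0.999
glue [0.25 0.25] 0.97
block?dark [0. 0.] 0.998
block right end [1.  4.5] 0.464
teal [0. 0.] 0.999
purple [0. 0.] 0.999
block left [0. 0.] 0.997
28.3167 [-0.2  0.6 -0.5] 0.014
the job is handed in; nothing more can be done
None
```

The job is handed in at about 28.3 s. The tape measure stands upright in the drawer's front compartment, the drawer is fully out, and the lock is pushed as far as it would go.

**What I did**
- **Lock:** I pinched the knob and slid it right. Then I pushed it again with closed fingers, up to about 35 N, and it did not move further.
- **Drawer:** I pulled it to its stop, where it held against a 25 N pull.
- **Tape:** I lowered the larger yellow tape until it touched the compartment floor (about 9 N of contact), then let go.
- **Correction:** The drawer had crept in about 1.5 mm while I placed the tape, so I pulled it back to its stop.

**Last checks**
- **Drawer and tape:** The side view of the drawer matches its at-stop picture with no shift, and the tape is standing.
- **Bystanders:** The screw tin and screwdriver show no shift. The glue bottle matches to within 0.25 pixel. The blue and small yellow tapes were not checked numerically.
- **Arm:** It was clear of everything at hand-in, with about zero wrist force.

**Doubts**
- **Lock travel:** I measured about 30 mm, not the nominal 35 mm. Two pushes with different contacts ended at the same place, so I took it as the end stop, with the lock starting slightly open. I could not confirm that.
- **Sanding block:** The numeric match failed on the patch I used (score 0.46), probably because the open drawer partly covers that block. I took that block to be the sanding block. By eye it is where it was, but I have no numeric confirmation.

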